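Fetch the control vial from behind the reagent bottles

TASK

The control vial stands at the back of the grey reagent stand, hemmed in by the large and the small reagent bottle. Set both bottles upright on the steel tray first, then stand the vial upright in the round recess of the aluminium block, and after that put each bottle back upright on the very spot of the stand where it stood at the start. Tip nothing over and leave the timer and the loose test cartridge where they are.

Things in the scene. Friction and masses are not known exactly. Their poses are not given: they have to be found in the camera images.
- large_bottle_mid (a point): large round white reagent bottle, blue screw cap and band, 44 mm across, 95 mm high, 0.11 kg, in the reagent stand; the point is on its axis, half-way up (47.5 mm above its underside), z up. Full width up to 91 mm. The bottles stand 10 to 14 mm apart: hold them along the stand's x, high up, fingertips more than 56 mm above the worktop, to pass over the cheeks behind them.
- small_bottle_mid (a point): smaller round translucent reagent bottle, red screw cap and band, 40 mm across, 85 mm high, 0.075 kg, in the reagent stand beside the large one; the point is on its axis, half-way up (42.5 mm above its underside), z up. Full width up to 81 mm.
- control_vial_mid (a point): squat white control vial, orange cap, 30 mm across, 52 mm high, 0.022 kg, in the slot at the back of the reagent stand; the point is on its axis, half-way up (26 mm above its underside), z up. Full width up to 48 mm. It can only be held with one finger in front of it and one behind (along the stand's x), which needs both bottles away.
- reagent_stand: fixed grey stand, 126 (x) by 130 (y) mm; origin: centre of its underside; front is -x; floor 6 mm high. Bottle spots (white rings) x -30, y +27 and -27 mm; either bottle on either. Vial spot x 8, y 0, between cheeks (inner faces y +/-25, x 5 to 55, top 54 mm high), open to front and rear. Walls 36 mm high run outward from the cheeks at x 52. Rims: front 14, sides 18 mm high, none at the rear.
- steel_tray: fixed shallow open steel tray, 150 mm (its x) by 200 mm (its y), 14 mm high, walls 3 mm, inner floor 3 mm above the worktop; origin at the centre of its underside. Empty at the start; the bottles are parked here.
- vial_block_hole0 (a point): centre of the mouth of the round recess in a fixed square aluminium block, 80 x 80 x 18 mm; the recess is 49 mm across and 10 mm deep (its floor is 8 mm above the worktop); the point is 18 mm above the worktop.
- timer_mid (a point): loose white digital timer lying on its back, 68 x 62 x 18 mm, near the aluminium block; the point is its centre. A bystander: leave it.
- cartridge_mid (a point): loose flat white test cartridge, 78 x 34 x 9 mm, lying near the steel tray, beyond it; the point is its centre. A bystander: leave it.
There are look-alikes about, which are no part of the job. Leave any green or yellow look-alike of the part that bears small_bottle_mid alone. What is shaped like the part that bears large_bottle_mid but green is not meant.

How it is judged (in metres and radians):
On the way, in this order (a step that is already met when the one before it is completed fails the run):
1. both bottles stand released and upright on the steel tray, the vial still in its place in the stand (x of large_bottle_mid in the frame of steel_tray between -0.062 and 0.062 m and y of large_bottle_mid in the frame of steel_tray between -0.087 and 0.087 m and z of large_bottle_mid in the frame of steel_tray between 0.0435 and 0.0565 m and angle between each of large_bottle_mid, small_bottle_mid's own z axis and vertical below 0.12 rad and linear speed of each of large_bottle, small_bottle below 0.02 m/s and contact force between each of large_bottle, small_bottle and the fingers below 0.1 N and x of small_bottle_mid in the frame of steel_tray between -0.062 and 0.062 m and y of small_bottle_mid in the frame of steel_tray between -0.087 and 0.087 m and z of small_bottle_mid in the frame of steel_tray between 0.0385 and 0.0515 m and distance of control_vial_mid from where it was at the start of the episode below 0.02 m), for 0.2 s.
2. the vial stands released and upright in the recess of the block while both bottles are still on the tray (horizontal distance between control_vial_mid and vial_block_hole0 below 0.014 m and z of control_vial_mid in the frame of vial_block_hole0 between 0.01 and 0.02 m and angle between each of control_vial_mid, large_bottle_mid, small_bottle_mid's own z axis and vertical below 0.12 rad and linear speed of each of control_vial, large_bottle, small_bottle below 0.02 m/s and contact force between each of control_vial, large_bottle, small_bottle and the fingers below 0.1 N and x of large_bottle_mid in the frame of steel_tray between -0.062 and 0.062 m and y of large_bottle_mid in the frame of steel_tray between -0.087 and 0.087 m and z of large_bottle_mid in the frame of steel_tray between 0.0435 and 0.0565 m and x of small_bottle_mid in the frame of steel_tray between -0.062 and 0.062 m and y of small_bottle_mid in the frame of steel_tray between -0.087 and 0.087 m and z of small_bottle_mid in the frame of steel_tray between 0.0385 and 0.0515 m), for 0.2 s.
At the end, for the whole second after the job is handed in: The vial stands upright in the recess of the aluminium block (on its floor, within 14 mm of the centre); each bottle stands upright within 15 mm of where it stood at the start; all three are released and at rest (horizontal distance between control_vial_mid and vial_block_hole0 below 0.014 m and z of control_vial_mid in the frame of vial_block_hole0 between 0.01 and 0.02 m and angle between each of control_vial_mid, large_bottle_mid, small_bottle_mid's own z axis and vertical below 0.12 rad and linear speed of each of control_vial, large_bottle, small_bottle below 0.02 m/s and contact force between each of control_vial, large_bottle, small_bottle and the fingers below 0.1 N and distance of each of large_bottle_mid, small_bottle_mid from where it was at the start of the episode below 0.015 m); the robot touches nothing.
It fails at once if a bottle or the vial is tipped over (more than 40 degrees) (angle between any of large_bottle_mid, small_bottle_mid, control_vial_mid's own z axis and vertical above 0.7 rad).
It fails at once if the timer or the loose cartridge is shifted by more than 30 mm (distance of any of timer_mid, cartridge_mid from where it was at the start of the episode above 0.03 m).
It also fails if it takes over 128 s, if anything falls off the work surface, if the arm or the gripper's body presses on something with over 40 N, if the wrist force passes 120 N, or if a joint passes its speed limit or range.

ROBOT

A 6-joint arm with a two-finger parallel gripper is mounted at the origin on a cart in front of the work surface, level with it; the furniture and walls round the work are solid. World frame = base frame: x ahead of the robot, y to its left, z up, the work surface at z = 0. Lengths are in m, angles in degrees, forces in N, time in s.
With the tool pointing down it reaches from about 0.375 to 0.925 m from the base axis. Payload 5.7 kg.
Tool frame: the origin (TCP) lies on the centre line of the jaws, within the pads' length; the fingertips stand 8 mm ahead of it and the grasp point (between the pads) lies 11 mm behind it; x points along the fingers, y is the direction in which the jaws open and shut, and the axes are right-handed (so a half turn about x gives the same grasp; the last joint's range is limited). The gripper opens to 85 mm and grips with 20 to 120 N. Pads are 22 mm wide; open, the fingers measure 114 mm over their backs; the gripper's body (76 mm by 85 mm) begins 54 mm behind the grasp point. The pads swing forward as they close: fully open they stand 13 mm farther back than shut.
Start: joints at [-71.625, 20.558, 86.54, -0, 72.909, -6.595], TCP at [0.253, -0.544, 0.213] pointing down, gripper open.
Joint ranges: [-170.27, 170.27], [-57.76, 135], [12.27, 136.19], [-55.21, 235.2], [11.17, 155.16], [-170.74, 170.74]. Speed limits (degrees/s): [136.94, 136.94, 180, 180, 180, 180].

INTERFACE

Orientations are given as [roll, pitch, yaw] about the fixed x, y, z axes, in that order (R = Rz(yaw) Ry(pitch) Rx(roll)).
In Python, from rig import * gives the robot as it stands.
- The arm moves only by the tool send_rows, never from a script. Its argument "motion" is a list of rows, each a list of 2 entries, a list of its own where there are three numbers: the shift along the tool's x, y, z in mm, then the turn, a rotation vector about the tool's x, y, z in degrees. A call has 1 to 20 rows; each row shifts and turns the commanded pose from where the row before left it, along the tool's axes as they then stand; what a row does not reach is not made up. A row lasts 1/8 s, in which the tool goes at most 62.5 mm and 10.7 degrees, less where a joint would pass 70% of its speed; a pose out of reach is approached as far as the arm can. A call is refused whole if a number of a shift passes 62.5 or a number of a turn 10.7, either way. A call with a gripper value outside its range is refused whole. "claw" is the finger opening in mm, from 0 to 85.4, set as the call begins (left out, the last holds). The fingers move at their own pace and stop on an object; "grip_force" is the grip in N (left out, the last holds). Time passes only in rows, so rows that do not move let the fingers close. It gives the time, the measured TCP pose, the force and the opening at its end, in the units of the state.
- get_obs(): the state, without advancing time (a new reading comes with each control period).
- capture(name): name is "scene" or "top" or "wrist"; returns a dict with "color" (480x640x3 uint8, red, green, blue), "z_map" (480x640 float32, m along the optical axis (not along the pixel's ray), 0 where there is no reading), "fx", "fy", "cx", "cy" (pixels), "R" (3x3) and "t" (3): a world point X has camera coordinates R X + t; the wrist camera has in their place "hand_eye" (4x4, takes a point from camera to tool coordinates, whose origin is the TCP and whose axes are the tool frame's). Camera axes: x right, y down, z forward; pixel columns grow to the right and rows downward; lengths in m; the calibration is good to about 2 mm. A picture is of the moment at which its call begins: read the wrist's pose just before it.
- hand_in(): hands the job in, once; it reports no verdict.
The state is a dict: "clock": time; "joint_pos": joint angles; "joint_vel": joint speeds; "joint_efforts": joint torques, N m; "eef_pos": TCP position; "tool_rot": TCP orientation; "force": force on the tool from outside, world axes, zero at the start; "ft_torque": the same for the moment, N m; "gripper_width": opening from 0.0 (shut) to 1.0 (fully open).
Only numpy, scipy, OpenCV 4.12 (cv2) and the standard library are available. Lean on these libraries where they do the work, as an engineer would, in place of code of your own. Each camera call takes 0.05 s, during which the arm holds its last target.

## Working session

There is one attempt and no reset: what is moved stays moved. The work goes in short steps, Python scripts to look and compute and a tool call to move; the robot and the scene stay as the last step left them, time stands still between calls to the robot, and variables do not carry over. Pictures are saved under pics/ and viewed, and the job is handed in when it is done.

Besides the shell and the picture viewer there is one more tool, called as a command line: name --argument value ..., lists and objects as JSON in quotes. send_rows: Moves the arm, as the interface text tells. Its arguments: {"type":"object","properties":{"motion":{"type":"array","items":{"type":"array"}},"claw":{"type":"number"},"grip_force":{"type":"number"}},"required":["motion"]}

```bash
ls; mkdir -p pics
python3 - <<'E'
from rig import *
import cv2
print(get_obs())
for n in ["scene","top","wrist"]:
    c=capture(n); cv2.imwrite(f"pics/{n}0.png",c["color"][:,:,::-1])
    print(n,{k:v for k,v in c.items() if k not in("color","z_map")})
E
```

```text
pics
{'clock': 0.0, 'joint_pos': array([-7.16265297e+01,  2.05998264e+01,  8.66014914e+01,  1.99435798e-04,
        7.29069206e+01, -6.59399327e+00]), 'joint_vel': array([-0.02545624, -0.13623194,  0.02105019,  0.00664535, -0.01911755,
       -0.06835951]), 'joint_efforts': array([ 1.14641920e-03, -5.27608180e+01, -2.78614980e+01, -3.15593716e-04,
        1.33121805e-02, -2.69415500e-05]), 'eef_pos': array([ 0.25303161, -0.54322982,  0.21221733]), 'tool_rot': array([-96.69484226,  89.89176155, 108.27256254]), 'force': array([-0.12413866, -0.3428175 , -0.30643745]), 'ft_torque': array([-0.02350044,  0.00877076,  0.00108761]), 'gripper_width': 0.9977057426855591}
scene {'fx': 620.1485621453044, 'fy': 620.1485621453044, 'cx': 323.96245543728963, 'cy': 231.79771663509305, 'R': array([[-0.62798274, -0.7782031 , -0.00613246],
       [-0.45801345,  0.3759487 , -0.80553476],
       [ 0.62917514, -0.50305318, -0.59251678]]), 't': array([0.28522999, 0.32293367, 1.09983013])}
top {'fx': 490.88636754628436, 'fy': 490.88636754628436, 'cx': 320.74106631200135, 'cy': 233.82197375515955, 'R': array([[ 0.0230309 , -0.99966061,  0.01217536],
       [-0.99384913, -0.02421317, -0.10806305],
       [ 0.10832118, -0.00961168, -0.99406948]]), 't': array([-0.06730754,  0.51561039,  0.96493655])}
wrist {'fx': 380.28005586561875, 'fy': 380.28005586561875, 'cx': 319.3181578050516, 'cy': 239.4627909068216, 'hand_eye': array([[-8.68684959e-04, -2.64849146e-01,  9.64289466e-01,
        -1.61829850e-01],
       [ 9.99999326e-01, -9.72880010e-04,  6.33645761e-04,
         8.01715560e-04],
       [ 7.70317407e-04,  9.64289367e-01,  2.64849813e-01,
        -6.74123194e-02],
       [ 0.00000000e+00,  0.00000000e+00,  0.00000000e+00,
         1.00000000e+00]])}
```

View pics/scene0.png

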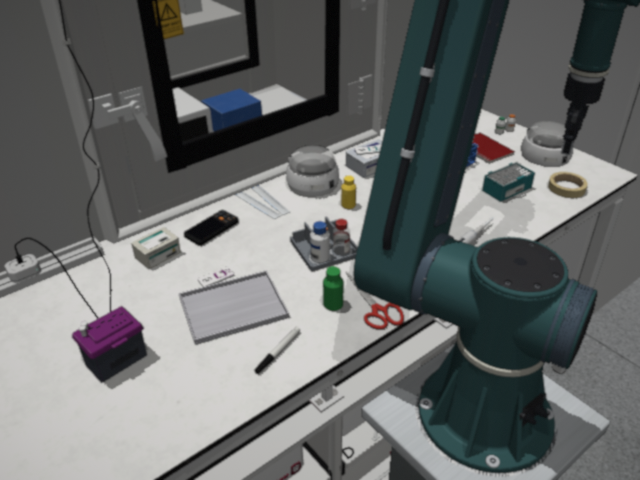

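View pics/top0.png

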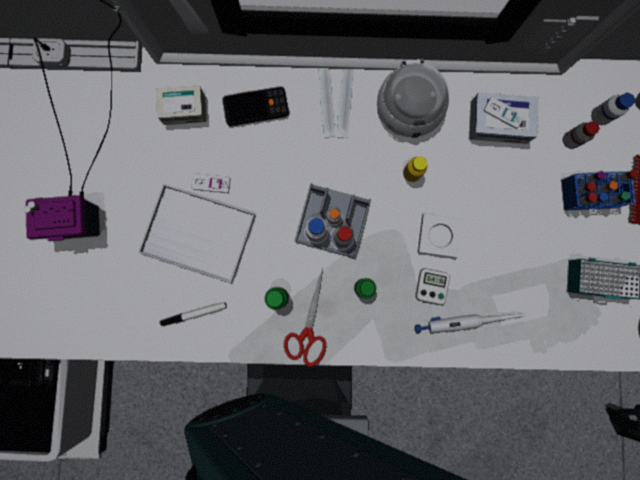

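The top view shows the stand at about (333,222), with the blue-capped large bottle (316,229), the red-capped small bottle (345,236) and the orange vial (334,215). The tray is at (198,233), the block at (440,236), the timer at (432,287) and the cartridge at (211,183). The look-alikes are green at (277,298) and (365,288) and yellow at (416,168). Next I'll enlarge the crop.

```bash
cat > h.py <<'E'
from rig import *
import numpy as np, cv2
from scipy.spatial.transform import Rotation as Ro
def ray(c,u,v,z):
    "world point on pixel ray at height z"
    d=c["R"].T@np.array([(u-c["cx"])/c["fx"],(v-c["cy"])/c["fy"],1]); o=-c["R"].T@c["t"]
    return o+d*(z-o[2])/d[2]
def pt(c,u,v):
    zz=float(np.median(c["z_map"][v-1:v+2,u-1:u+2])); p=np.array([(u-c["cx"])/c["fx"]*zz,(v-c["cy"])/c["fy"]*zz,zz])
    return c["R"].T@(p-c["t"])
def proj(c,X):
    q=c["R"]@np.asarray(X)+c["t"]; return c["fx"]*q[0]/q[2]+c["cx"],c["fy"]*q[1]/q[2]+c["cy"]
E
python3 - <<'E'
from h import *
c=capture("top"); np.save("/tmp/top0.npy",c,allow_pickle=True)
im=c["color"][:,:,::-1]
cv2.imwrite("pics/t_stand.png",cv2.resize(im[175:270,280:390],None,fx=6,fy=6,interpolation=cv2.INTER_CUBIC))
cv2.imwrite("pics/t_tray.png",cv2.resize(im[165:295,130:270],None,fx=4,fy=4,interpolation=cv2.INTER_CUBIC))
cv2.imwrite("pics/t_block.png",cv2.resize(im[200:310,400:480],None,fx=5,fy=5,interpolation=cv2.INTER_CUBIC))
for n,u,v in [("large",316,227),("small",345,234),("vial",334,215),("block",425,225),("hole",441,236),("tray",198,233),("table",270,260)]:
    print(n,pt(c,u,v))
E
```

```text
large [ 0.52189271 -0.0451753   0.10029099]
small [ 0.51102736 -0.10046998  0.09088567]
vial [ 0.55186049 -0.08007997  0.05748651]
block [ 0.54170687 -0.2689914   0.01739882]
hole [ 0.52093472 -0.30459534  0.00685347]
tray [0.51534621 0.19867168 0.00300357]
table [0.46313056 0.04816683 0.00096978]
```

View pics/t_stand.png

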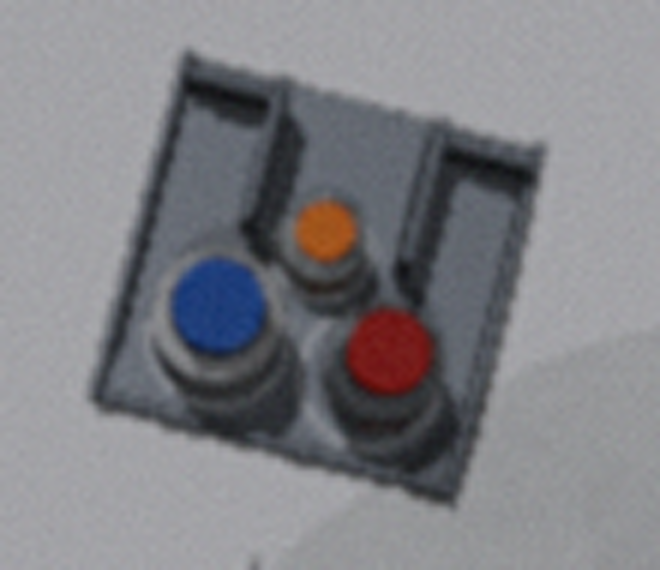

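View pics/t_tray.png

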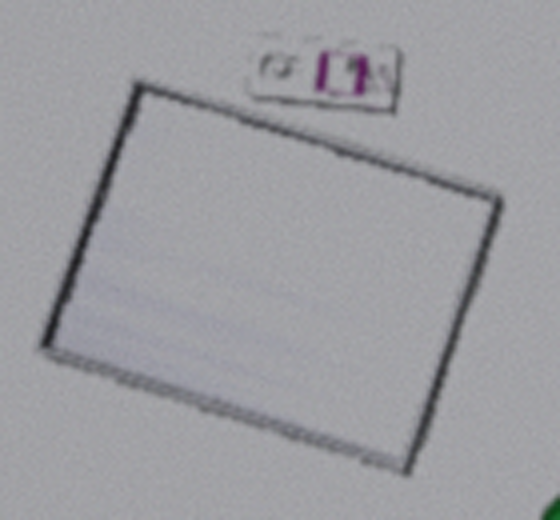

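View pics/t_block.png

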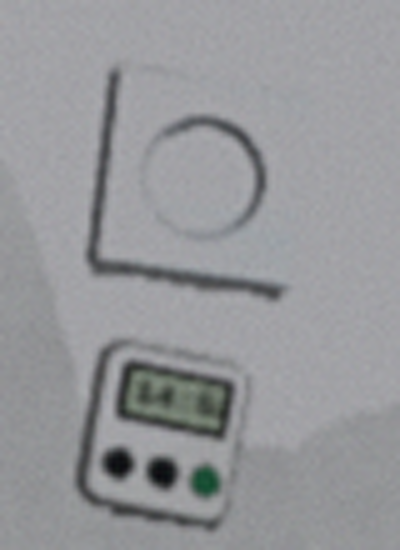

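Run:
```python
from h import *
c=np.load("/tmp/top0.npy",allow_pickle=True).item()
def cr(x,y,f,ox,oy,z): return ray(c,(x+.5)/f-.5+ox,(y+.5)/f-.5+oy,z)
S=lambda x,y,z:cr(x,y,6,280,175,z)
L=S(217,306,.101);s=S(391,351,.091);V=S(326,230,.058)
print("L",L,"s",s,"V",V, "dist",np.linalg.norm((L-s)[:2]), "axis yaw",np.degrees(np.arctan2(*(L-s)[1::-1]))-90)
rl,rr,fl,fr=S(188,55,.036),S(543,148,.036),S(97,402,.016),S(455,500,.016)
print("stand corners",rl,rr,fl,fr,"ctr",(rl+rr+fl+fr)/4)
for a,b in((fl,rl),(fr,rr),(rr,rl),(fr,fl)): d=(b-a)[:2];print(np.linalg.norm(d),np.degrees(np.arctan2(d[1],d[0])))
T=lambda x,y:cr(x,y,4,130,165,.014)
t=[T(140,85),T(500,200),T(407,470),T(45,348)]
print("tray",np.mean(t,0));
for i in range(4): d=(t[i]-t[i-1])[:2];print(np.linalg.norm(d),np.degrees(np.arctan2(d[1],d[0])))
print("hole",cr(203,178,5,400,200,.018))
# depth cross check of caps (scene)
m=capture("scene"); 
for n,X in(("L",L),("s",s),("V",V)): print(n,proj(m,X))
im=m["color"][:,:,::-1]
cv2.imwrite("pics/s_stand.png",cv2.resize(im[205:275,280:370],None,fx=8,fy=8,interpolation=cv2.INTER_CUBIC))
o=get_obs(); R=Ro.from_euler("xyz",o["tool_rot"],degrees=True).as_matrix(); print(R)
```

```text
L [ 0.52447326 -0.04464176  0.101     ] s [ 0.51275167 -0.09995794  0.091     ] V [ 0.55593016 -0.07981357  0.058     ] dist 0.05654445188233045 axis yaw -11.964087960089756
stand corners [ 0.6179491  -0.03270683  0.036     ] [ 0.5890914  -0.15331122  0.036     ] [ 0.50120883 -0.00448951  0.016     ] [ 0.47070779 -0.12704138  0.016     ] ctr [ 0.54473928 -0.07938723  0.026     ]
0.1201020724739471 -13.588349641339585
0.1212632755968384 -12.511455382637246
0.12400881821381073 76.54351163377375
0.1262904315081293 76.02402574153567
tray [0.51362228 0.19626115 0.014     ]
0.14297131773197785 -16.39495970363527
0.19590193645802575 -106.41919092886039
0.14542520451710486 163.27894323054352
0.19509070307946877 72.8607022516891
hole [ 0.52131284 -0.30009418  0.018     ]
L (np.float64(319.5046490912264), np.float64(224.92822980378477))
s (np.float64(341.64733384805396), np.float64(221.83367593216133))
V (np.float64(323.0552519454717), np.float64(228.21134897158527))
[[-2.69011898e-04  4.22132500e-01 -9.06534103e-01]
 [ 8.58748732e-04 -9.06533704e-01 -4.22132569e-01]
 [-9.99999595e-01 -8.92043695e-04 -1.18637396e-04]]
```

View pics/s_stand.png

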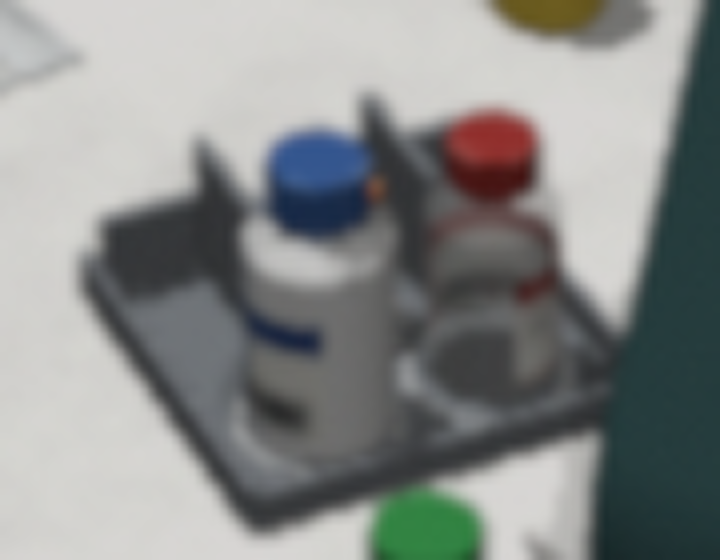

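The bottles, vial and stand agree in both cameras: their heights match the stated sizes and the spacing is 56.5 mm against 54. I'm turning the jaws to the stand's x (heading −13°) and going above the large bottle.

send_rows --motion '[[[0,0,0],[-10.4,0,0]],[[0,0,0],[-10.4,0,0]],[[0,0,0],[-10.4,0,0]],[[0,0,0],[-10.4,0,0]],[[0,0,0],[-10.4,0,0]],[[0,12.7,-45.6],[0,0,0]],[[0,12.7,-45.6],[0,0,0]],[[0,12.7,-45.6],[0,0,0]],[[0,12.7,-45.6],[0,0,0]],[[0,12.7,-45.6],[0,0,0]],[[0,12.7,-45.6],[0,0,0]],[[0,12.7,-45.6],[0,0,0]],[[0,12.7,-45.6],[0,0,0]],[[0,12.7,-45.6],[0,0,0]],[[0,12.7,-45.6],[0,0,0]],[[0,12.7,-45.6],[0,0,0]],[[0,12.7,-45.6],[0,0,0]],[[0,0,0],[0,0,0]],[[0,0,0],[0,0,0]]]' --claw 70 --grip_force 25

```text
clock: 2.62
eef_pos: [0.5246, -0.0453, 0.2129]
tool_rot: [-54.7, 89.9, -157.7]
force: [0.3, -0.9, 0.0]
gripper_width: 0.821
```

```bash
cat >> h.py <<'E'
def wcap(fn):
    o=get_obs(); c=capture("wrist"); H=c["hand_eye"]
    Rt=Ro.from_euler("xyz",o["tool_rot"],degrees=True).as_matrix()
    Rw=Rt@H[:3,:3]; tw=Rt@H[:3,3]+o["eef_pos"]
    c["R"]=Rw.T; c["t"]=-Rw.T@tw; c["o"]=o
    cv2.imwrite(fn,c["color"][:,:,::-1]); return c
def delta(target,o=None):
    o=o or get_obs(); Rt=Ro.from_euler("xyz",o["tool_rot"],degrees=True).as_matrix()
    return 1000*Rt.T@(np.asarray(target)-o["eef_pos"]), np.degrees(np.arctan2(Rt[1,1],Rt[0,1])), Rt[:,0]
E
python3 - <<'E'
from h import *
c=wcap("pics/w1.png"); np.save("/tmp/w1.npy",c,allow_pickle=True)
print(c["o"]["clock"],c["o"]["eef_pos"],c["o"]["force"],delta([.5245,-.0446,.07]))
for n,X in(("L",[.5245,-.0446,.101]),("s",[.5128,-.1,.091]),("V",[.5559,-.0798,.058])): print(n,proj(c,X))
E
```

```text
2.625 [ 0.52463364 -0.0453428   0.21289999] [ 0.29276168 -0.93863275  0.00185244] (array([142.92692805,  -0.1586234 ,  -1.23467008]), np.float64(-13.041605372038198), array([-8.44031207e-04, -2.94724453e-04, -9.99999600e-01]))
L (np.float64(317.78021693499613), np.float64(227.05301676993545))
s (np.float64(319.25434150202), np.float64(292.54080790854795))
V (np.float64(362.38695117222494), np.float64(245.92252039845647))
```

View pics/w1.png

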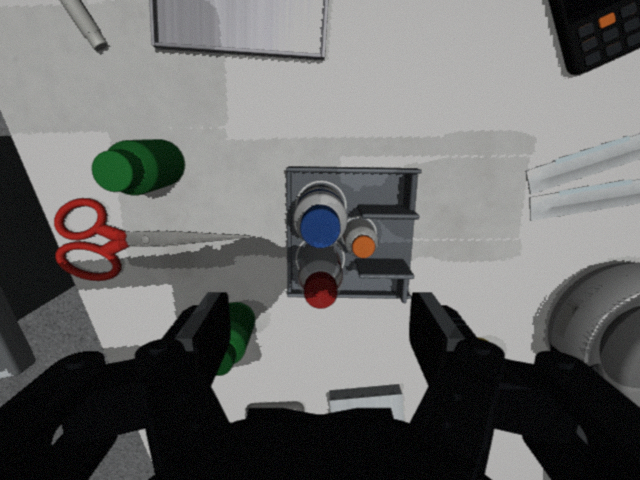

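The wrist view shows the blue cap at (320,227), red at (321,291) and orange at (364,246). Each is within 2 px of its prediction, and the stand is square to the image. The large bottle is the blue-capped one, and the green look-alikes at (118,170) and (235,340) stay clear. Now I'll descend and grip it.

send_rows --motion '[[[20,0.8,-1],[0,0,0]],[[20,0,0],[0,0,0]],[[20,0,0],[0,0,0]],[[20,0,0],[0,0,0]],[[20,0,0],[0,0,0]],[[20,0,0],[0,0,0]],[[14,0,0],[0,0,0]],[[9,0,0],[0,0,0]],[[0,0,0],[0,0,0]],[[0,0,0],[0,0,0]]]'

```text
clock: 3.92
eef_pos: [0.5266, -0.0445, 0.0706]
tool_rot: [95.6, 89.9, -7.4]
force: [0.3, -0.2, 0.0]
gripper_width: 0.817
```

send_rows --motion '[[[0,0,0],[0,0,0]],[[0,0,0],[0,0,0]],[[0,0,0],[0,0,0]],[[0,0,0],[0,0,0]],[[0,0,0],[0,0,0]],[[0,0,0],[0,0,0]],[[0,0,0],[0,0,0]],[[0,0,0],[0,0,0]]]' --claw 30 --grip_force 25

```text
clock: 4.92
eef_pos: [0.5265, -0.0443, 0.0708]
tool_rot: [96.8, 89.9, -6.2]
force: [-1.2, 0.0, 5.9]
gripper_width: 0.492
```

Run:
```python
from h import *
c=wcap("pics/w2.png"); print(c["o"]["clock"],c["o"]["eef_pos"],c["o"]["force"],c["o"]["gripper_width"]*85.4)
```

```text
4.925 [ 0.52651882 -0.04433485  0.07080388] [-1.17389519  0.01460709  5.85063557] 42.00773534274319
```

View pics/w2.png

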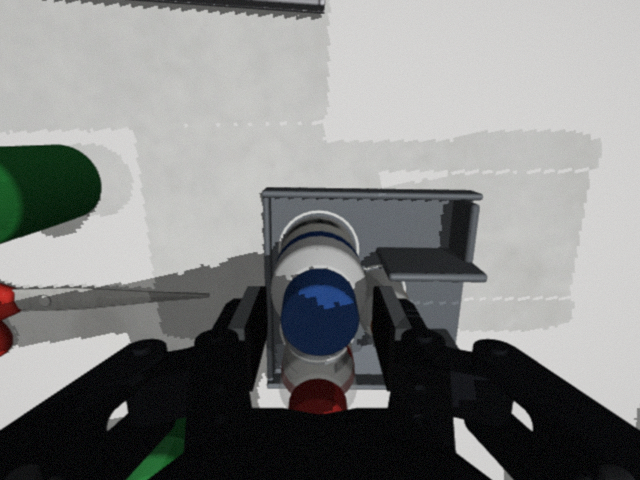

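The grip closed at 42 mm on the large bottle. I'll lift it, carry it to tray y +40 mm, and lower it.

send_rows --motion '[[[-5,0,0],[0,0,0]],[[-15,0,0],[0,0,0]],[[-20,0,0],[0,0,0]],[[-20,0,0],[0,0,0]],[[0,-2.4,-10],[0,0,0]],[[0,-4.8,-20],[0,0,0]],[[0,-4.8,-20],[0,0,0]],[[0,-4.8,-20],[0,0,0]],[[0,-4.8,-20],[0,0,0]],[[0,-4.8,-20],[0,0,0]],[[0,-4.8,-20],[0,0,0]],[[0,-4.8,-20],[0,0,0]],[[0,-4.8,-20],[0,0,0]],[[0,-4.8,-20],[0,0,0]],[[0,-4.8,-20],[0,0,0]],[[0,-4.8,-20],[0,0,0]],[[0,-4.8,-20],[0,0,0]],[[0,-4.6,-20],[0,0,0]],[[0,-2.4,-12],[0,0,0]],[[0,0,0],[0,0,0]]]'

```text
clock: 7.48
eef_pos: [0.5245, 0.2464, 0.1301]
tool_rot: [122.7, 90.0, 19.7]
force: [-0.4, -0.2, -0.9]
gripper_width: 0.496
```

Run:
```python
from h import *
c=wcap("pics/w3.png"); print(c["o"]["clock"],c["o"]["eef_pos"],c["o"]["force"],c["o"]["gripper_width"]*85.4)
```

```text
7.475 [0.5244891  0.24636439 0.1301119 ] [-0.37318891 -0.24932323 -0.92308459] 42.32826713938351
```

View pics/w3.png

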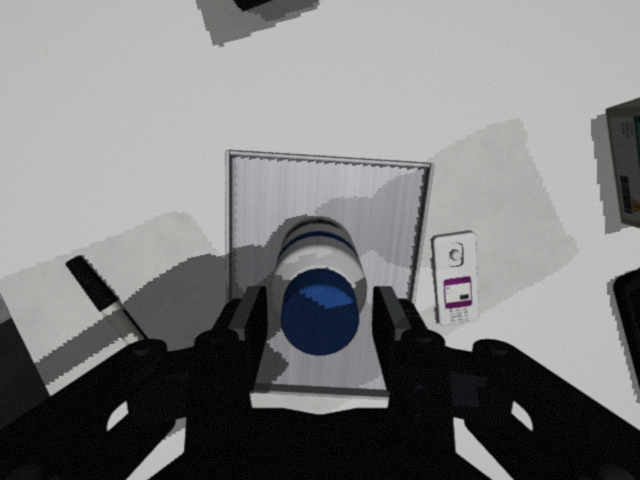

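The bottle hangs upright over the tray and the cartridge at (456,278) is clear. Lowering now.

send_rows --motion '[[[15,0,0],[0,0,0]],[[15,0,0],[0,0,0]],[[15,0,0],[0,0,0]],[[10,0,0],[0,0,0]],[[3,0,0],[0,0,0]],[[2,0,0],[0,0,0]],[[1,0,0],[0,0,0]],[[1,0,0],[0,0,0]],[[0,0,0],[0,0,0]]]'

```text
clock: 8.65
eef_pos: [0.5245, 0.2456, 0.0683]
tool_rot: [138.4, 90.0, 35.4]
force: [-0.4, 0.7, -0.7]
gripper_width: 0.498
```

send_rows --motion '[[[0.7,0,0],[0,0,0]],[[0.7,0,0],[0,0,0]],[[0,0,0],[0,0,0]]]'

```text
clock: 9.02
eef_pos: [0.5247, 0.2459, 0.0679]
tool_rot: [142.5, 89.9, 39.4]
force: [-2.1, 0.8, 7.1]
gripper_width: 0.497
```

Contact with the tray floor shows at 7 N. I'm opening the jaws and rising.

send_rows --motion '[[[-0.5,0,0],[0,0,0]],[[0,0,0],[0,0,0]],[[0,0,0],[0,0,0]],[[0,0,0],[0,0,0]],[[0,0,0],[0,0,0]],[[-10,0,0],[0,0,0]],[[-20,0,0],[0,0,0]],[[-30,0,0],[0,0,0]],[[-40,0,0],[0,0,0]],[[-40,0,0],[0,0,0]],[[0,0,0],[0,0,0]],[[0,0,0],[0,0,0]]]' --claw 75

```text
clock: 10.52
eef_pos: [0.5241, 0.2454, 0.2072]
tool_rot: [-96.9, 90.0, 160.0]
force: [-1.2, 0.1, -1.1]
gripper_width: 0.883
```

Run:
```python
from h import *
c=wcap("pics/w4.png"); print(c["o"]["clock"],c["o"]["eef_pos"],c["o"]["force"],c["o"]["gripper_width"]*85.4)
print(proj(c,[.5247,.2459,.098])); print(delta([.514,-.0995,.208]))
```

```text
10.525 [0.52406811 0.24536513 0.20722083] [-1.24369504  0.09187987 -1.13816716] 75.3799105791947
(np.float64(318.75024951268426), np.float64(228.03085922230932))
(array([ -1.38174701,  68.42941603, 337.98103464]), np.float64(-13.029848741479471), array([-1.65523756e-03, -4.26337707e-04, -9.99998539e-01]))
```

View pics/w4.png

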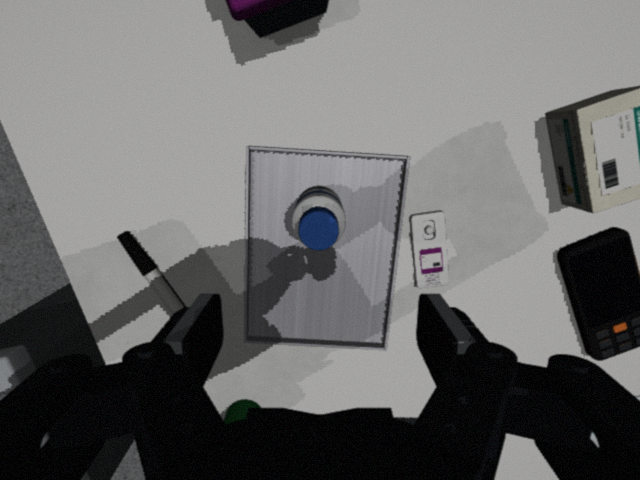

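The large bottle stands in the tray, with its cap at (319,228) as predicted. Next is the small bottle.

send_rows --motion '[[[0,6.8,33.8],[0,0,0]],[[0,6.8,33.8],[0,0,0]],[[0,6.8,33.8],[0,0,0]],[[0,6.8,33.8],[0,0,0]],[[0,6.8,33.8],[0,0,0]],[[0,6.8,33.8],[0,0,0]],[[0,6.8,33.8],[0,0,0]],[[0,6.8,33.8],[0,0,0]],[[0,6.8,33.8],[0,0,0]],[[0,7,33.8],[0,0,0]],[[0,0,0],[0,0,0]],[[0,0,0],[0,0,0]]]' --claw 70

```text
clock: 12.08
eef_pos: [0.5138, -0.0986, 0.2061]
tool_rot: [-108.5, 89.8, 148.5]
force: [-1.1, 1.0, -0.3]
gripper_width: 0.818
```

Run:
```python
from h import *
c=wcap("pics/w5.png"); np.save("/tmp/w5.npy",c,allow_pickle=True);print(c["o"]["clock"],c["o"]["eef_pos"],c["o"]["force"])
for X in([.514,-.0995,.091],[.5559,-.0798,.058]): print(proj(c,X))
```

```text
12.075 [ 0.51377369 -0.09855446  0.2061266 ] [-1.12327098  0.99100538 -0.26679012]
(np.float64(319.05675311940166), np.float64(228.28336380179627))
(np.float64(363.85041997251227), np.float64(184.3922533884734))
```

View pics/w5.png

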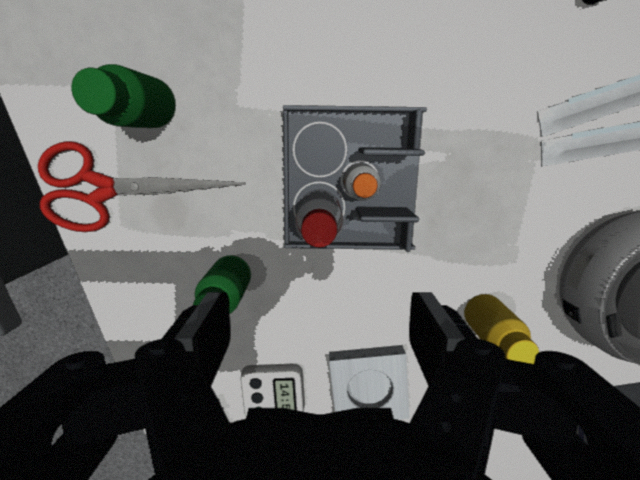

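The red cap is at (319,228), matching its prediction of (319,228). It's the red-capped one on the stand, not the green at (222,285) or the yellow at (510,335). Now I'll descend and grip it.

send_rows --motion '[[[20,0,0.5],[0,0,0]],[[20,0,0],[0,0,0]],[[20,0,0],[0,0,0]],[[20,0,0],[0,0,0]],[[20,0,0],[0,0,0]],[[20,0,0],[0,0,0]],[[12,0,0],[0,0,0]],[[7,0,0],[0,0,0]],[[0,0,0],[0,0,0]],[[0,0,0],[0,0,0]]]'

```text
clock: 13.38
eef_pos: [0.5151, -0.0997, 0.0687]
tool_rot: [89.7, 89.9, -13.4]
force: [0.2, 0.7, -0.4]
gripper_width: 0.822
```

send_rows --motion '[[[0,0,0],[0,0,0]],[[0,0,0],[0,0,0]],[[0,0,0],[0,0,0]],[[0,0,0],[0,0,0]],[[0,0,0],[0,0,0]],[[0,0,0],[0,0,0]],[[0,0,0],[0,0,0]],[[0,0,0],[0,0,0]]]' --claw 28 --grip_force 25

```text
clock: 14.38
eef_pos: [0.5145, -0.0997, 0.0685]
tool_rot: [-98.1, 90.0, 158.9]
force: [-2.0, 1.0, 5.0]
gripper_width: 0.329
```

Run:
```python
from h import *
o=get_obs(); print(o["eef_pos"],o["gripper_width"]*85.4,delta([.502,.161,.127]))
```

```text
[ 0.51448014 -0.09969064  0.06854082] 28.101488863120434 (array([ -58.45388754,  -70.93771205, -251.16493246]), np.float64(-13.030086641417375), array([-4.67874981e-05,  1.80505904e-05, -9.99999999e-01]))
```

The opening is 28 mm, but the bottle is 40 mm across. That isn't right, so I'll look before lifting.

Run:
```python
from h import *
c=wcap("pics/w6.png"); t=capture("top"); s=capture("scene")
cv2.imwrite("pics/s6.png",cv2.resize(s["color"][195:285,270:390,::-1],None,fx=6,fy=6,interpolation=cv2.INTER_CUBIC))
```

```text
(no output)
```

View pics/w6.png

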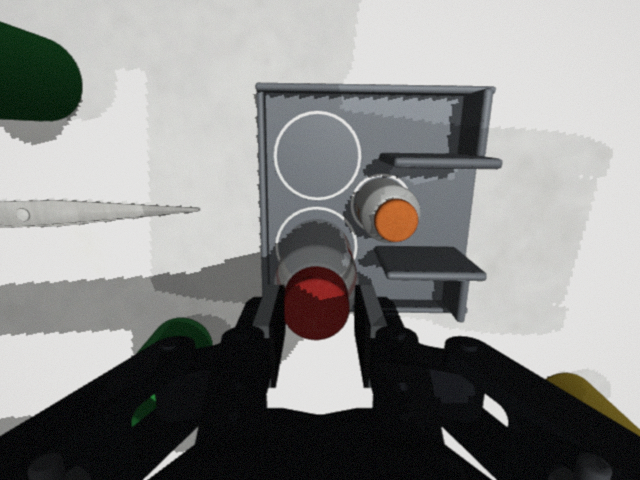

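View pics/s6.png

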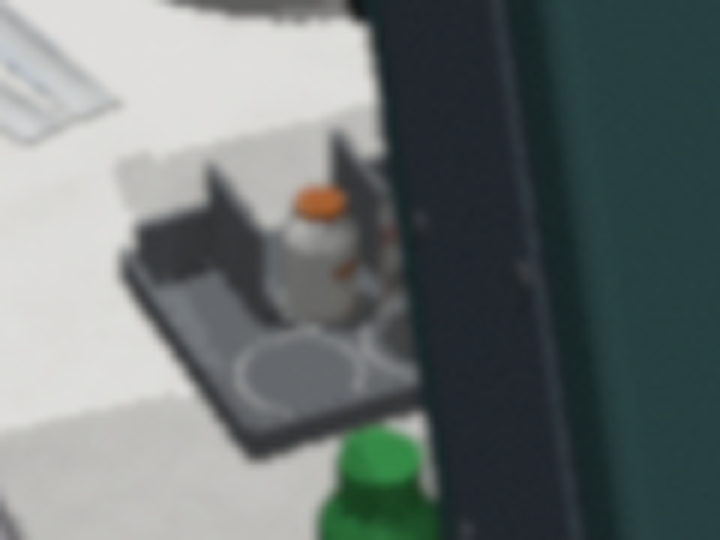

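Run:
```python
from h import *
c=wcap("pics/w7.png"); print(c["o"]["eef_pos"],c["o"]["gripper_width"]*85.4)
for z in(.06,.091): print(z,proj(c,[.5145,-.0997,z]),ray(c,317,302,z))
for u,v in((317,302),(317,262),(317,275),(268,290),(275,320),(365,300)): print(u,v,pt(c,u,v))
im=c["color"][:,:,::-1]
cv2.imwrite("pics/w7c.png",cv2.resize(im[230:400,230:410],None,fx=4,fy=4,interpolation=cv2.INTER_CUBIC))
w=np.load("/tmp/w5.npy",allow_pickle=True).item()
cv2.imwrite("pics/w5c.png",cv2.resize(w["color"][100:255,270:430,::-1],None,fx=4.5,fy=4.5,interpolation=cv2.INTER_CUBIC))
```

```text
[ 0.51450714 -0.09971493  0.06855752] 28.048834758322336
0.06 (np.float64(317.5368678550158), np.float64(279.1360933580641)) [ 0.51154248 -0.11121637  0.06      ]
0.091 (np.float64(317.251013659924), np.float64(307.5256394885522)) [ 0.51494905 -0.0973394   0.091     ]
317 302 [ 0.51502865 -0.09701517  0.0917243 ]
317 262 [ 0.51737243 -0.08660163  0.07399   ]
317 275 [ 0.51732227 -0.08713624  0.08843248]
268 290 [ 0.49893685 -0.08529971  0.09796782]
275 320 [ 0.50394368 -0.08679167  0.12128858]
365 300 [ 0.53335029 -0.09346435  0.10656825]
```

View pics/w7c.png

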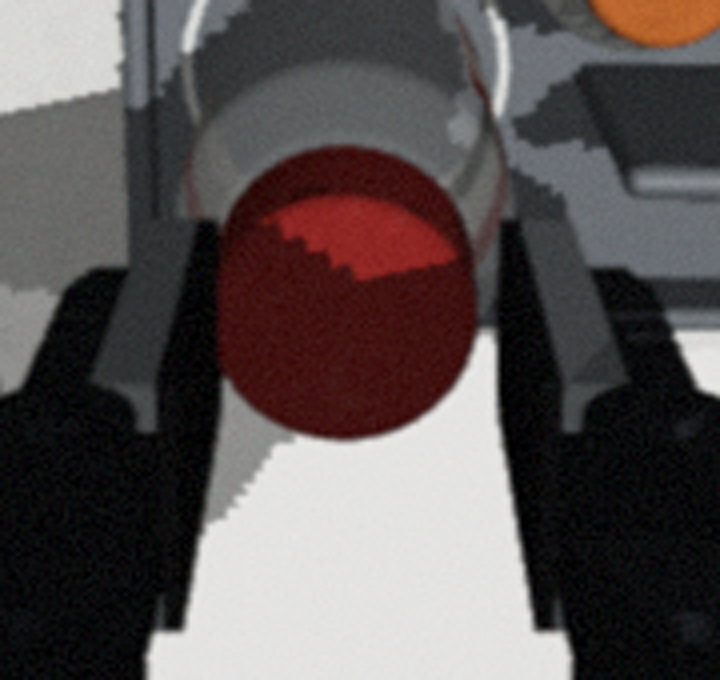

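View pics/w5c.png

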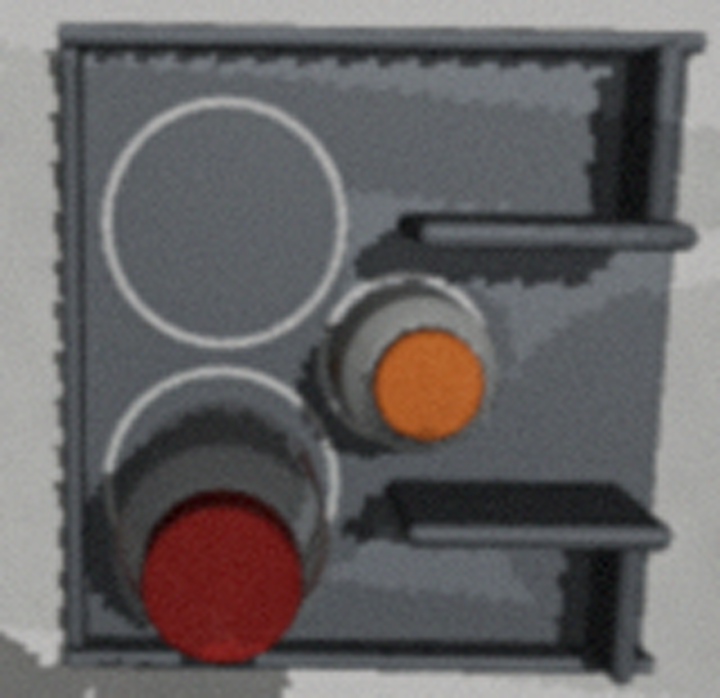

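The pads are beside the cap and shoulder and the bottle is still upright. The opening equals the commanded 28, so I'll close a little further with a light grip to see whether it's actually holding anything.

send_rows --motion '[[[0,0,0],[0,0,0]],[[0,0,0],[0,0,0]],[[0,0,0],[0,0,0]]]' --claw 26 --grip_force 20

```text
clock: 14.95
eef_pos: [0.5138, -0.0995, 0.0687]
tool_rot: [-89.6, 89.9, 167.4]
force: [-3.2, 1.6, 9.7]
gripper_width: 0.303
```

Run:
```python
from h import *
o=get_obs(); print(o["eef_pos"],o["gripper_width"]*85.4,o["force"])
```

```text
[ 0.51378254 -0.09950922  0.06870566] 25.912168724316768 [-3.22904187  1.59784653  9.66617742]
```

send_rows --motion '[[[0,0,0],[0,0,0]],[[0,0,0],[0,0,0]],[[0,0,0],[0,0,0]],[[0,0,0],[0,0,0]],[[0,0,0],[0,0,0]]]' --claw 65

```text
clock: 15.58
eef_pos: [0.5146, -0.0997, 0.0682]
tool_rot: [-145.1, 90.0, 111.9]
force: [-0.3, 0.3, -0.1]
gripper_width: 0.76
```

Run:
```python
from h import *
c=wcap("pics/w8.png"); print(c["o"]["eef_pos"],c["o"]["gripper_width"]*85.4,c["o"]["force"])
im=c["color"][:,:,::-1]
cv2.imwrite("pics/w8c.png",cv2.resize(im[180:400,200:440],None,fx=3,fy=3,interpolation=cv2.INTER_CUBIC))
```

```text
[ 0.51457652 -0.09965016  0.06815198] 64.91872116975917 [-0.32357495  0.32337474 -0.06162835]
```

View pics/w8c.png

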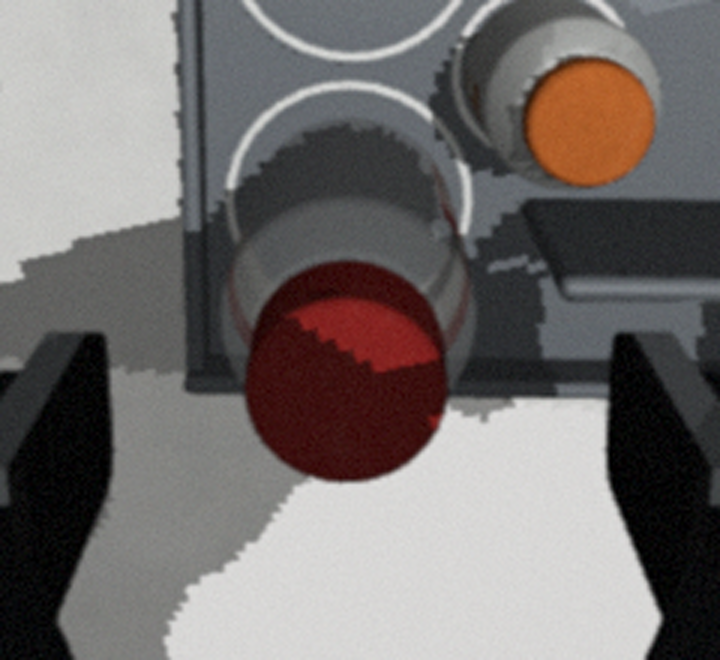

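Run:
```python
from h import *
c=wcap("pics/w9.png")
ax=np.array([.5150,-.0972])
for v in range(206,306,5):
    p=pt(c,317,v); print(v,p.round(4),"r %.1f"%(1000*np.linalg.norm(p[:2]-ax)))
# large on tray from top + scene profile
t=np.load("/tmp/w1.npy",allow_pickle=True).item()
ax=np.array([.5255,-.0445])
print("large")
for v in range(176,232,4):
    p=pt(t,320,v); print(v,p.round(4),"r %.1f"%(1000*np.linalg.norm(p[:2]-ax)))
```

```text
206 [ 0.5199 -0.0744  0.0068] r 23.3
211 [ 0.5192 -0.0772  0.0076] r 20.4
216 [ 0.5186 -0.0802  0.0076] r 17.4
221 [ 0.5184 -0.0811  0.0169] r 16.4
226 [ 0.5184 -0.0812  0.0289] r 16.3
231 [ 0.5185 -0.081   0.0409] r 16.5
236 [ 0.5186 -0.0811  0.0505] r 16.4
241 [ 0.5186 -0.0812  0.0595] r 16.4
246 [ 0.5186 -0.0814  0.067 ] r 16.2
251 [ 0.5182 -0.0831  0.0689] r 14.5
256 [ 0.5179 -0.0846  0.0712] r 12.9
261 [ 0.5176 -0.086   0.0741] r 11.5
266 [ 0.5172 -0.0875  0.076 ] r 9.9
271 [ 0.5173 -0.0872  0.083 ] r 10.2
276 [ 0.5173 -0.0873  0.0885] r 10.1
281 [ 0.5171 -0.0882  0.0917] r 9.3
286 [ 0.5167 -0.0901  0.0918] r 7.3
291 [ 0.5162 -0.092   0.0924] r 5.4
296 [ 0.5158 -0.0941  0.0923] r 3.2
301 [ 0.5152 -0.0962  0.092 ] r 1.0
large
176 [ 0.5325 -0.0181  0.0069] r 27.3
180 [ 0.5316 -0.0218  0.0072] r 23.6
184 [ 0.531  -0.0245  0.0151] r 20.7
188 [ 0.5309 -0.0245  0.0432] r 20.7
192 [ 0.5309 -0.0245  0.0669] r 20.7
196 [ 0.5305 -0.0263  0.0761] r 18.9
200 [ 0.5299 -0.0289  0.079 ] r 16.2
204 [ 0.5294 -0.0309  0.0853] r 14.1
208 [ 0.5293 -0.0312  0.1   ] r 13.8
212 [ 0.5287 -0.0337  0.102 ] r 11.2
216 [ 0.528  -0.0366  0.1022] r 8.3
220 [ 0.5274 -0.0395  0.1021] r 5.3
224 [ 0.5267 -0.0425  0.1018] r 2.3
228 [ 0.526  -0.0454  0.1022] r 1.0
```

Run:
```python
from h import *
c=wcap("pics/w10.png"); o=c["o"]; Rt=Ro.from_euler("xyz",o["tool_rot"],degrees=True).as_matrix()
for u in (222,226,230,234,236):
  for v in (290,292,294,298,306,330,345):
    zz=c["z_map"][v,u]; p=np.array([(u-c["cx"])/c["fx"]*zz,(v-c["cy"])/c["fy"]*zz,zz,1]); print(u,v,(1000*(c["hand_eye"]@p)[:3]).round(1))
```

```text
222 290 [ 67.5 -62.3  30.5]
222 292 [-31.1 -35.3 -10.5]
222 294 [-33.4 -34.7 -10.7]
222 298 [-36.5 -33.9 -10.5]
222 306 [-41.7 -32.7  -9.8]
222 330 [-47.7 -31.6  -4. ]
222 345 [-49.5 -31.5   0.6]
226 290 [ 67.6 -59.7  30.5]
226 292 [-31.  -33.8 -10.4]
226 294 [-33.1 -33.3 -10.6]
226 298 [-36.7 -32.4 -10.6]
226 306 [-40.1 -31.7  -9.1]
226 330 [-41.7 -31.9  -0.6]
226 345 [-44.  -31.7   3.9]
230 290 [ 67.2 -57.   30.4]
230 292 [-31.9 -32.1 -10.8]
230 294 [-32.2 -32.  -10.2]
230 298 [-34.4 -31.6  -9.5]
230 306 [-34.6 -31.8  -6.5]
230 330 [-37.4 -31.6   1.7]
230 345 [-38.6 -31.7   7.1]
234 290 [ 69.1 -54.9  31.2]
234 292 [-27.7 -31.6  -9. ]
234 294 [-27.7 -31.7  -8.2]
234 298 [-28.8 -31.5  -7. ]
234 306 [-29.  -31.7  -3.8]
234 330 [-31.3 -31.7   5. ]
234 345 [-32.7 -31.7  10.7]
236 290 [ 66.9 -53.1  30.3]
236 292 [ 68.3 -53.5  32.3]
236 294 [ 66.4 -53.1  32.8]
236 298 [ 67.6 -53.6  36.2]
236 306 [-25.3 -31.8  -2.1]
236 330 [-28.5 -31.6   6.6]
236 345 [ 66.4 -55.3  69.9]
```

The depth map shows where the fingers really end. At 65 mm opening the tips lie about 25 mm behind the TCP, though the brief puts them 8 mm ahead when shut. So at TCP z 0.068 the pads closed above the small bottle's full width, which explains the missed grip. I'll go 20 mm lower, which puts the tips at about z 0.068. That's still above the vial at 0.058 and the cheeks at 0.054. I'll do it in two parts and check the force.

send_rows --motion '[[[5,0,0.5],[0,0,0]],[[5,0,0],[0,0,0]],[[0,0,0],[0,0,0]]]' --claw 56

```text
clock: 16.1
eef_pos: [0.5139, -0.1, 0.0576]
tool_rot: [-98.3, 89.9, 158.7]
force: [0.0, -0.0, -0.8]
gripper_width: 0.656
```

send_rows --motion '[[[5,0,0],[0,0,0]],[[5,0,0],[0,0,0]],[[0,0,0],[0,0,0]],[[0,0,0],[0,0,0]]]'

```text
clock: 16.6
eef_pos: [0.5145, -0.1001, 0.0482]
tool_rot: [-136.1, 90.0, 120.9]
force: [-0.2, -0.2, -0.0]
gripper_width: 0.654
```

Run:
```python
from h import *
c=wcap("pics/w11.png"); print(c["o"]["eef_pos"],c["o"]["gripper_width"]*85.4,c["o"]["force"])
z=c["z_map"];H=c["hand_eye"]
v,u=np.mgrid[0:480,0:640]; P=np.stack([(u-c["cx"])/c["fx"]*z,(v-c["cy"])/c["fy"]*z,z,np.ones_like(z)],-1)@H.T
m=(abs(P[...,1])>24)&(abs(P[...,1])<38)&(z>0)&(P[...,0]<-5)&(abs(P[...,2])<9)
for s in(-1,1):
    q=P[m&(np.sign(P[...,1])==s)]; print(s,len(q),np.percentile(1000*q[:,0],[90,99,100]),np.median(q[:,1])*1000)
```

```text
[ 0.51446052 -0.10012825  0.04817281] 55.87674488103388 [-0.19935673 -0.24913133 -0.02575159]Traceback (most recent call last):
  File "<stdin>", line 7, in <module>
    return _quantile_unchecked(
        a, q, axis, out, overwrite_input, method, keepdims, weights)
    return _ureduce(a,
                    func=_quantile_ureduce_func,
    ...<5 lines>...
                    overwrite_input=overwrite_input,
                    method=method)
    r = func(a, **kwargs)
    result = _quantile(arr,
                       quantiles=q,
    ...<2 lines>...
                       out=out,
                       weights=wgt)
    slices_having_nans = np.isnan(arr[-1, ...])
                                  ~~~^^^^^^^^^
IndexError: index -1 is out of bounds for axis 0 with size 0
```

View pics/w11.png

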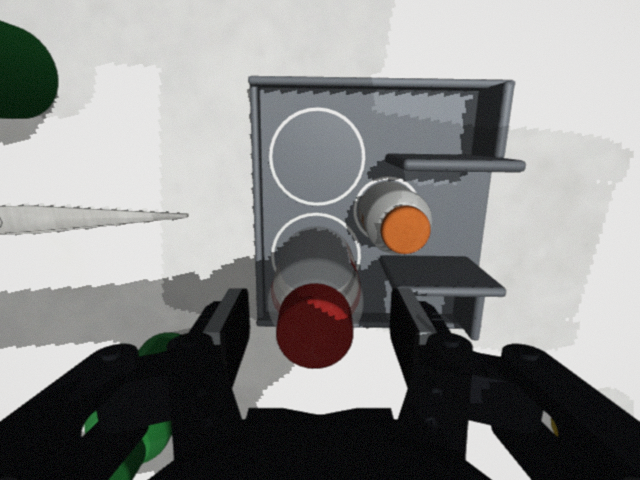

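No contact so far; the pads straddle the red-capped bottle, centred at (316,325). Closing.

send_rows --motion '[[[0,0,0],[0,0,0]],[[0,0,0],[0,0,0]],[[0,0,0],[0,0,0]],[[0,0,0],[0,0,0]],[[0,0,0],[0,0,0]],[[0,0,0],[0,0,0]]]' --claw 30 --grip_force 25

```text
clock: 17.4
eef_pos: [0.5146, -0.1002, 0.0484]
tool_rot: [101.9, 90.0, -1.1]
force: [-0.2, 0.6, 5.6]
gripper_width: 0.461
```

Run:
```python
from h import *
o=get_obs(); print(o["eef_pos"],o["gripper_width"]*85.4,delta([.502,.161,.108]))
```

```text
[ 0.51457252 -0.10018745  0.04843136] 39.34954086823141 (array([ -59.5737049 ,  -71.11390181, -251.63299578]), np.float64(-13.028684832783526), array([ 2.87530915e-04, -5.55336178e-06, -9.99999959e-01]))
```

The grip closed at 39.3 mm, so the small bottle is held. Lifting and carrying it to tray y −40 mm.

send_rows --motion '[[[-5,0,0],[0,0,0]],[[-15,0,0],[0,0,0]],[[-20,0,0],[0,0,0]],[[-20,0,0],[0,0,0]],[[0,-3,-10],[0,0,0]],[[0,-5.6,-20],[0,0,0]],[[0,-5.6,-20],[0,0,0]],[[0,-5.6,-20],[0,0,0]],[[0,-5.6,-20],[0,0,0]],[[0,-5.6,-20],[0,0,0]],[[0,-5.6,-20],[0,0,0]],[[0,-5.6,-20],[0,0,0]],[[0,-5.6,-20],[0,0,0]],[[0,-5.6,-20],[0,0,0]],[[0,-5.6,-20],[0,0,0]],[[0,-5.6,-20],[0,0,0]],[[0,-5.4,-20],[0,0,0]],[[0,-1,-2],[0,0,0]],[[0,0,0],[0,0,0]],[[0,0,0],[0,0,0]]]'

```text
clock: 19.9
eef_pos: [0.5019, 0.1608, 0.1081]
tool_rot: [-54.2, 90.0, -157.3]
force: [0.3, -0.1, -1.0]
gripper_width: 0.457
```

send_rows --motion '[[[15,0,0],[0,0,0]],[[15,0,0],[0,0,0]],[[15,0,0],[0,0,0]],[[10,0,0],[0,0,0]],[[3,0,0],[0,0,0]],[[2,0,0],[0,0,0]],[[1,0,0],[0,0,0]],[[0.5,0,0],[0,0,0]],[[0,0,0],[0,0,0]]]'

```text
clock: 21.02
eef_pos: [0.5023, 0.1614, 0.047]
tool_rot: [123.7, 90.0, 20.6]
force: [-0.4, -0.7, -0.2]
gripper_width: 0.46
```

Run:
```python
from h import *
c=wcap("pics/w12.png"); print(c["o"]["clock"],c["o"]["eef_pos"],c["o"]["force"],c["o"]["gripper_width"]*85.4)
```

```text
21.025 [0.50229236 0.16141222 0.04699764] [-0.36253013 -0.74596913 -0.19593144] 39.29046604126824
```

View pics/w12.png

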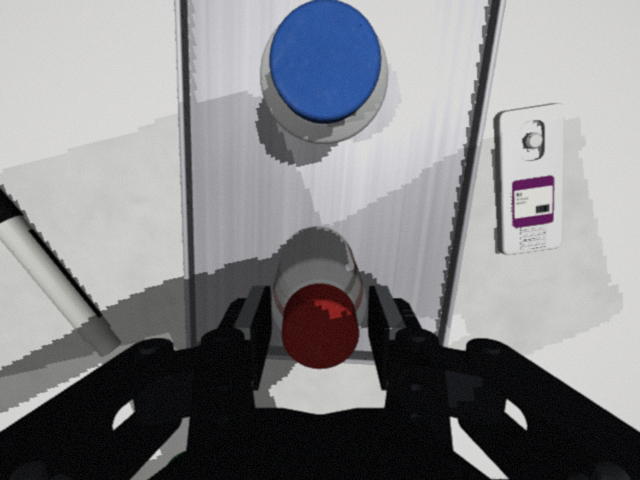

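The small bottle hangs inside the tray with the large one standing clear at (325,60). Lowering the last bit.

send_rows --motion '[[[0.8,0,0],[0,0,0]],[[0.7,0,0],[0,0,0]],[[0,0,0],[0,0,0]]]'

```text
clock: 21.45
eef_pos: [0.5022, 0.1615, 0.0455]
tool_rot: [146.4, 90.0, 43.3]
force: [-0.8, 0.5, 3.3]
gripper_width: 0.46
```

send_rows --motion '[[[0,0,0],[0,0,0]],[[0,0,0],[0,0,0]],[[0,0,0],[0,0,0]],[[0,0,0],[0,0,0]],[[0,0,0],[0,0,0]],[[-10,0,0],[0,0,0]],[[-30,0,0],[0,0,0]],[[-40,0,0],[0,0,0]],[[-40,0,0],[0,0,0]],[[-40,0,0],[0,0,0]],[[0,0,0],[0,0,0]],[[0,0,0],[0,0,0]]]' --claw 70

```text
clock: 22.95
eef_pos: [0.5016, 0.1613, 0.2052]
tool_rot: [-129.7, 90.0, 127.2]
force: [0.5, -0.4, 0.1]
gripper_width: 0.822
```

Run:
```python
from h import *
c=wcap("pics/w13.png"); o=c["o"];print(o["clock"],o["eef_pos"],o["force"])
for X in([.5022,.1615,.088],[.5247,.2459,.098]): print(proj(c,X))
print(delta([.557,-.0795,.205]))
```

```text
22.95 [0.50163489 0.16129319 0.20522707] [ 0.51553207 -0.35377418  0.10051508]
(np.float64(318.768508279858), np.float64(225.95991433184037))
(np.float64(322.93961726432116), np.float64(102.09358810569455))
(array([ -0.55070548, 108.65376409, 221.908324  ]), np.float64(-13.031103301810898), array([-1.57997412e-03, -1.79656609e-04, -9.99998736e-01]))
```

View pics/w13.png

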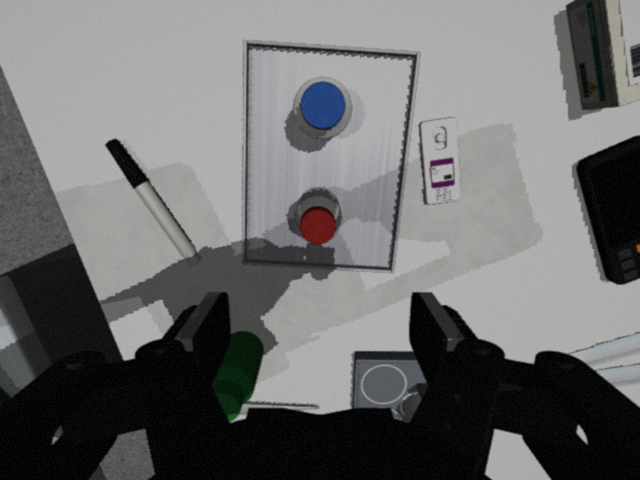

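Both bottles stand on the tray at (323,105) and (318,226), as predicted. Next I'll go above the vial.

send_rows --motion '[[[0,10.8,22.2],[0,0,0]],[[0,10.8,22.2],[0,0,0]],[[0,10.8,22.2],[0,0,0]],[[0,10.8,22.2],[0,0,0]],[[0,10.8,22.2],[0,0,0]],[[0,10.8,22.2],[0,0,0]],[[0,10.8,22.2],[0,0,0]],[[0,10.8,22.2],[0,0,0]],[[0,10.8,22.2],[0,0,0]],[[0,11.4,22.2],[0,0,0]],[[0,0,0],[0,0,0]],[[0,0,0],[0,0,0]]]' --claw 60

```text
clock: 24.5
eef_pos: [0.5568, -0.0787, 0.204]
tool_rot: [-102.9, 89.8, 154.1]
force: [-0.8, -0.3, -0.8]
gripper_width: 0.701
```

Run:
```python
from h import *
c=wcap("pics/w14.png"); o=c["o"];print(o["clock"],o["eef_pos"],o["gripper_width"]*85.4)
print(proj(c,[.557,-.0798,.058]),proj(c,[.5213,-.3001,.018]))
z=c["z_map"]
u,v=320,240
for v in range(215,255,4): print(v,pt(c,318,v).round(4))
```

```text
24.5 [ 0.55680192 -0.07874916  0.20404719] 59.86425081764443
(np.float64(319.17805513949156), np.float64(219.5396473027069)) (np.float64(333.2418395103247), np.float64(412.47959775957344))
215 [ 0.557  -0.0755  0.0596]
219 [ 0.5562 -0.0789  0.0593]
223 [ 0.5554 -0.0823  0.0586]
227 [ 0.5547 -0.0855  0.0593]
231 [ 0.5539 -0.0889  0.059 ]
235 [ 0.5498 -0.1054  0.0073]
239 [ 0.5496 -0.1061  0.0194]
243 [ 0.5498 -0.1056  0.0349]
247 [ 0.5498 -0.106   0.0463]
251 [ 0.5496 -0.1071  0.0548]
```

View pics/w14.png

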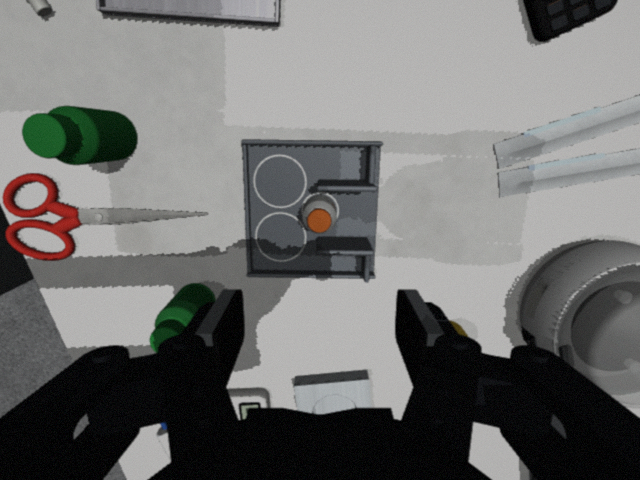

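The orange cap is at (319,221), so I need 2 mm toward tool +z. The descent is to TCP z 0.016: by my tip measurement the tips are near 0.035, and even by the brief's figure they'd stay above the stand floor. I'll check partway.

send_rows --motion '[[[20,0,2],[0,0,0]],[[25,0,0],[0,0,0]],[[25,0,0],[0,0,0]],[[25,0,0],[0,0,0]],[[25,0,0],[0,0,0]],[[15,0,0],[0,0,0]],[[0,0,0],[0,0,0]],[[0,0,0],[0,0,0]]]' --claw 52

```text
clock: 25.55
eef_pos: [0.558, -0.0813, 0.0709]
tool_rot: [93.6, 89.9, -9.5]
force: [1.3, -0.7, 0.4]
gripper_width: 0.612
```

Run:
```python
from h import *
c=wcap("pics/w15.png"); o=c["o"];print(o["clock"],o["eef_pos"],o["gripper_width"]*85.4,o["force"])
print(proj(c,[.557,-.081,.058]))
```

```text
25.55 [ 0.5580165  -0.08128799  0.07094031] 52.27585982477237 [ 1.28268946 -0.69342099  0.35274003]
(np.float64(315.4034278834673), np.float64(275.7887080191708))
```

View pics/w15.png

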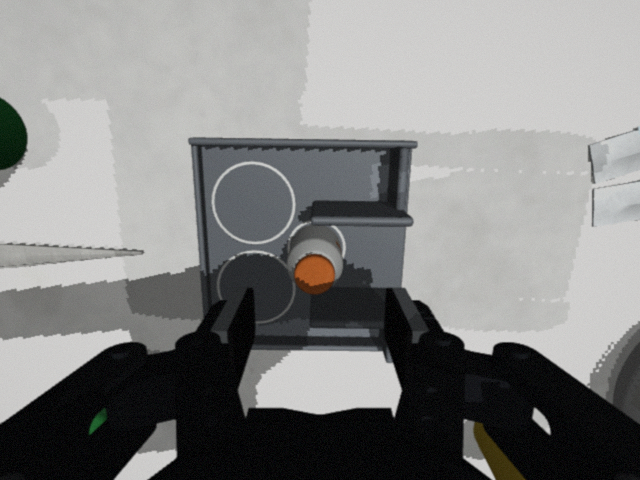

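The vial cap is at (315,274), in line with its prediction. Going down the remaining 55 mm.

send_rows --motion '[[[12,-1,0],[0,0,0]],[[12,0,0],[0,0,0]],[[10,0,0],[0,0,0]],[[6,0,0],[0,0,0]],[[0,0,0],[0,0,0]]]'

```text
clock: 26.22
eef_pos: [0.5559, -0.081, 0.0295]
tool_rot: [-95.9, 89.9, 161.1]
force: [-0.1, 0.5, 0.6]
gripper_width: 0.606
```

send_rows --motion '[[[5,0,0],[0,0,0]],[[5,0,0],[0,0,0]],[[4,0,0],[0,0,0]],[[0,0,0],[0,0,0]],[[0,0,0],[0,0,0]]]'

```text
clock: 26.85
eef_pos: [0.5565, -0.0811, 0.0162]
tool_rot: [165.4, 90.0, 62.3]
force: [-0.5, -0.4, -0.6]
gripper_width: 0.613
```

Run:
```python
from h import *
c=wcap("pics/w16.png"); o=c["o"];print(o["clock"],o["eef_pos"],o["gripper_width"]*85.4,o["force"])
```

```text
26.85 [ 0.55645785 -0.08113575  0.01623957] 52.380919391426616 [-0.48406397 -0.4474285  -0.64683715]
```

View pics/w16.png

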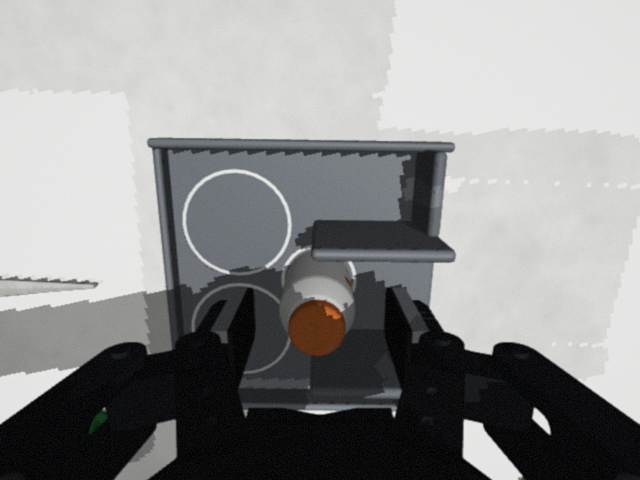

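The vial is centred between the pads at (317,328) with no contact. Gripping.

send_rows --motion '[[[0,0,0],[0,0,0]],[[0,0,0],[0,0,0]],[[0,0,0],[0,0,0]],[[0,0,0],[0,0,0]],[[0,0,0],[0,0,0]],[[0,0,0],[0,0,0]]]' --claw 18 --grip_force 20

```text
clock: 27.65
eef_pos: [0.5565, -0.0811, 0.0164]
tool_rot: [107.5, 90.0, 4.5]
force: [-0.1, 0.6, 4.7]
gripper_width: 0.341
```

Run:
```python
from h import *
o=get_obs();print(o["clock"],o["eef_pos"],o["gripper_width"]*85.4,o["force"],delta([.5215,-.3005,.076]))
```

```text
27.65 [ 0.55654206 -0.08113132  0.01636239] 29.155748156318516 [-0.10936619  0.61177856  4.68045789] (array([-59.65065369,  15.33675297, 221.61631731]), np.float64(-13.030823613520058), array([ 2.49755599e-04,  1.95556903e-05, -9.99999969e-01]))
```

The vial is held at 29.2 mm. Lifting it 70 mm clear of the cheeks and carrying it to the block.

send_rows --motion '[[[-5,0,0],[0,0,0]],[[-15,0,0],[0,0,0]],[[-25,0,0],[0,0,0]],[[-25,0,0],[0,0,0]],[[0,0.7,12],[0,0,0]],[[0,1.5,22],[0,0,0]],[[0,1.5,22],[0,0,0]],[[0,1.5,22],[0,0,0]],[[0,1.5,22],[0,0,0]],[[0,1.5,22],[0,0,0]],[[0,1.5,22],[0,0,0]],[[0,1.5,22],[0,0,0]],[[0,1.5,22],[0,0,0]],[[0,1.5,22],[0,0,0]],[[0,0.7,12],[0,0,0]],[[0,0,0],[0,0,0]],[[0,0,0],[0,0,0]]]'

```text
clock: 29.78
eef_pos: [0.5207, -0.3001, 0.086]
tool_rot: [-140.2, 89.9, 116.8]
force: [-0.5, 0.3, 0.4]
gripper_width: 0.34
```

Run:
```python
from h import *
c=wcap("pics/w17.png"); o=c["o"];print(o["clock"],o["eef_pos"],o["gripper_width"]*85.4,o["force"])
print(proj(c,[.5215,-.3005,.018]),delta([.5215,-.3005,.076]))
```

```text
29.775 [ 0.52071125 -0.30007638  0.08604636] 29.06516607101107 [-0.54199024  0.32674946  0.38372072]
(np.float64(319.3418989498316), np.float64(244.97040839796603)) (array([10.11035941,  0.81888748,  0.41200223]), np.float64(-13.000326236171924), array([-3.64671503e-04,  6.86450711e-04, -9.99999698e-01]))
```

View pics/w17.png

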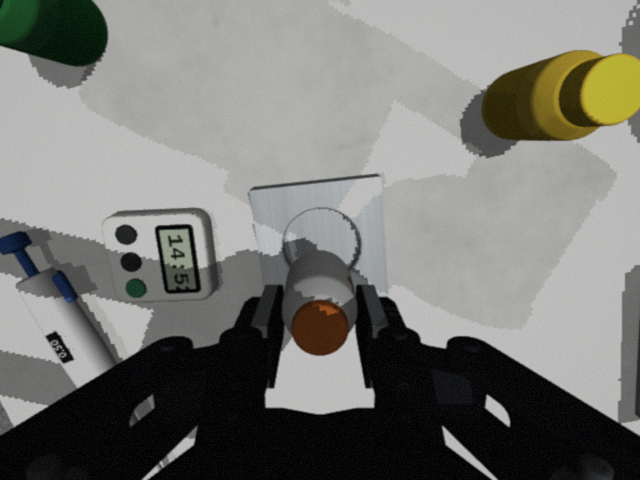

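The recess appears at about (322,245), and I had predicted (319,245), so I'll shift tool y by +2 mm. Then lower 68 mm in steps.

send_rows --motion '[[[10,2,0.4],[0,0,0]],[[18,0,0],[0,0,0]],[[18,0,0],[0,0,0]],[[10,0,0],[0,0,0]],[[5,0,0],[0,0,0]],[[3,0,0],[0,0,0]],[[2,0,0],[0,0,0]],[[0.7,0,0],[0,0,0]],[[0,0,0],[0,0,0]]]'

```text
clock: 30.95
eef_pos: [0.5229, -0.3017, 0.0198]
tool_rot: [75.6, 90.0, -27.5]
force: [0.0, 0.4, -0.9]
gripper_width: 0.34
```

Run:
```python
from h import *
c=wcap("pics/w18.png"); o=c["o"];print(o["clock"],o["eef_pos"],o["gripper_width"]*85.4,o["force"])
```

```text
30.95 [ 0.52289293 -0.30173316  0.01980196] 29.018318318675465 [ 0.04321075  0.41633837 -0.88975426]
```

View pics/w18.png

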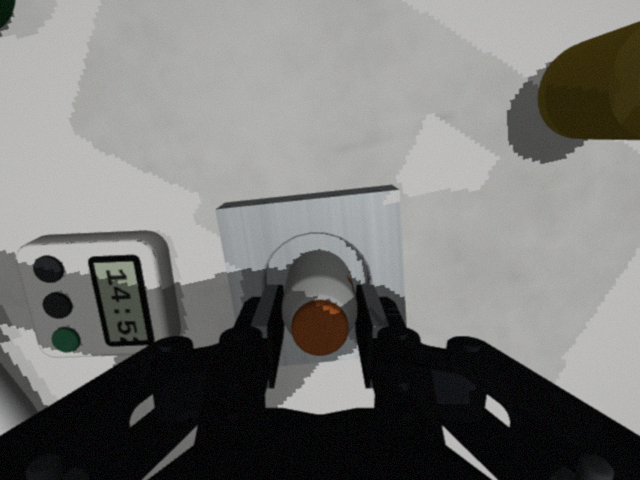

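The vial is inside the recess, about 1.5 mm above its floor.

send_rows --motion '[[[0.8,0,0],[0,0,0]],[[0.6,0,0],[0,0,0]],[[0.4,0,0],[0,0,0]],[[0,0,0],[0,0,0]]]'

```text
clock: 31.5
eef_pos: [0.5228, -0.3017, 0.0184]
tool_rot: [61.6, 90.0, -41.4]
force: [-1.3, 0.5, 5.3]
gripper_width: 0.34
```

Contact with the recess floor. I'll release, rise straight up and look.

send_rows --motion '[[[0,0,0],[0,0,0]],[[0,0,0],[0,0,0]],[[0,0,0],[0,0,0]],[[0,0,0],[0,0,0]],[[0,0,0],[0,0,0]],[[-10,0,0],[0,0,0]],[[-20,0,0],[0,0,0]],[[-35,0,0],[0,0,0]],[[-40,0,0],[0,0,0]],[[-40,0,0],[0,0,0]],[[-40,0,0],[0,0,0]],[[0,0,0],[0,0,0]],[[0,0,0],[0,0,0]]]' --claw 56

```text
clock: 33.12
eef_pos: [0.5223, -0.3013, 0.2026]
tool_rot: [-124.3, 90.0, 132.7]
force: [-0.8, -0.4, -0.1]
gripper_width: 0.655
```

Run:
```python
from h import *
c=wcap("pics/w19.png"); o=c["o"];print(o["clock"],o["eef_pos"],o["gripper_width"]*85.4,o["force"])
print(proj(c,[.5228,-.3017,.06]),delta([.5247,.2459,.205]))
t=capture("top")
cv2.imwrite("pics/t19.png",t["color"][:,:,::-1])
```

```text
33.125 [ 0.52233455 -0.30132526  0.20263401] 55.897077035725026 [-0.77662078 -0.35437301 -0.12006802]
(np.float64(318.8643458338838), np.float64(219.4996898276624)) (array([  -2.52425589, -120.65615021, -533.47621044]), np.float64(-13.033274905328307), array([-0.00146764,  0.00118305, -0.99999822]))
```

View pics/w19.png

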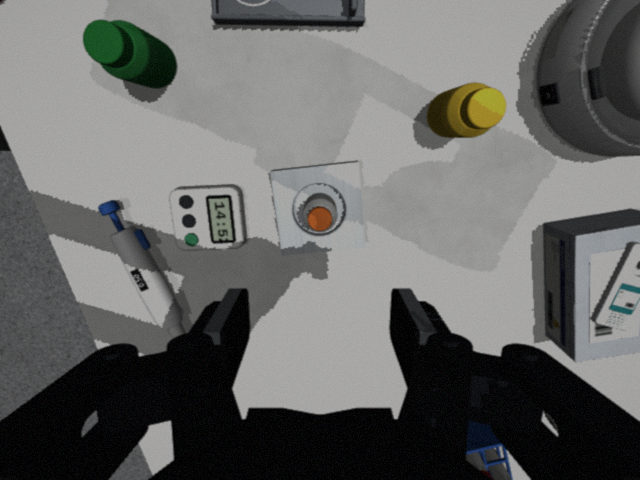

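The vial stands upright in the recess, with its cap at (319,219) as predicted. Back to the large bottle on the tray.

send_rows --motion '[[[0,-10,-44.5],[0,0,0]],[[0,-10,-44.5],[0,0,0]],[[0,-10,-44.5],[0,0,0]],[[0,-10,-44.5],[0,0,0]],[[0,-10,-44.5],[0,0,0]],[[0,-10,-44.5],[0,0,0]],[[0,-10,-44.5],[0,0,0]],[[0,-10,-44.5],[0,0,0]],[[0,-10,-44.5],[0,0,0]],[[0,-10,-44.5],[0,0,0]],[[0,-10,-44.5],[0,0,0]],[[0,-10.6,-44],[0,0,0]],[[0,0,0],[0,0,0]],[[0,0,0],[0,0,0]]]' --claw 66

```text
clock: 34.98
eef_pos: [0.5247, 0.2447, 0.2015]
tool_rot: [-47.2, 89.9, -150.2]
force: [-0.0, 0.1, 0.1]
gripper_width: 0.771
```

Run:
```python
from h import *
c=wcap("pics/w20.png"); o=c["o"];print(o["clock"],o["eef_pos"],o["gripper_width"]*85.4,o["force"])
print(proj(c,[.5247,.2459,.098]),delta([.5247,.2459,.055]))
```

```text
34.975 [0.52468203 0.2447172  0.20154905] 65.81917284501228 [-0.02047421  0.07048922  0.11377937]
(np.float64(317.9721892007117), np.float64(228.97956691488315)) (array([146.805711  ,  -0.32868549,  -1.71149268]), np.float64(-13.044036885675979), array([-0.00186076, -0.00107549, -0.99999769]))
```

View pics/w20.png

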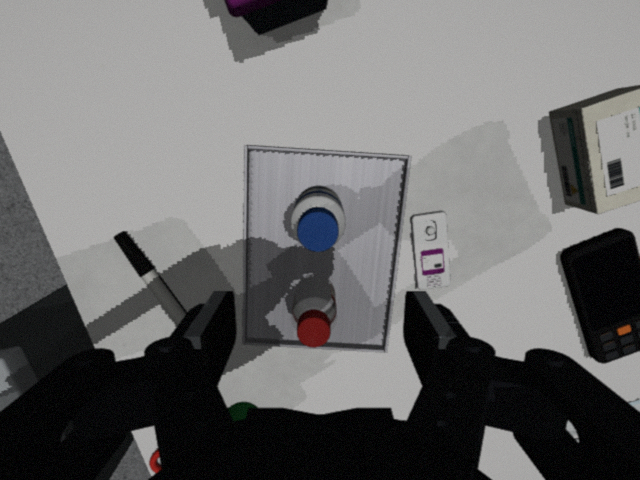

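Both bottles are still upright, with blue at (318,229) as predicted. Descending and gripping.

send_rows --motion '[[[20,0,-1.2],[0,0,0]],[[25,0,0],[0,0,0]],[[25,0,0],[0,0,0]],[[25,0,0],[0,0,0]],[[20,0,0],[0,0,0]],[[15,0,0],[0,0,0]],[[10,0,0],[0,0,0]],[[7,0,0],[0,0,0]],[[0,0,0],[0,0,0]],[[0,0,0],[0,0,0]]]'

```text
clock: 36.28
eef_pos: [0.5262, 0.2467, 0.0563]
tool_rot: [128.3, 89.9, 25.3]
force: [-0.7, 0.2, 0.3]
gripper_width: 0.768
```

send_rows --motion '[[[0,0,0],[0,0,0]],[[0,0,0],[0,0,0]],[[0,0,0],[0,0,0]],[[0,0,0],[0,0,0]],[[0,0,0],[0,0,0]],[[0,0,0],[0,0,0]]]' --claw 32 --grip_force 25

```text
clock: 37.02
eef_pos: [0.5261, 0.2468, 0.0563]
tool_rot: [136.0, 89.9, 32.9]
force: [-1.8, -0.4, 4.7]
gripper_width: 0.506
```

Run:
```python
from h import *
o=get_obs();print(o["clock"],o["eef_pos"],o["gripper_width"]*85.4,o["force"])
print(delta([.526,-.0447,.118]))
```

```text
37.025 [0.52608759 0.24675427 0.05634414] 43.191606298605414 [-1.82957459 -0.38560713  4.73178721]
(array([-61.79792521,  65.65429795, 283.93234459]), np.float64(-13.027906006849689), array([ 7.51959327e-04,  4.87297695e-04, -9.99999599e-01]))
```

Held at 43.2 mm. The small bottle stands in the way, so I'll lift 105 mm to pass above its 88 mm.

send_rows --motion '[[[-5,0,0],[0,0,0]],[[-15,0,0],[0,0,0]],[[-25,0,0],[0,0,0]],[[-30,0,0],[0,0,0]],[[-30,0,0],[0,0,0]],[[0,2.8,12],[0,0,0]],[[0,5,21.6],[0,0,0]],[[0,5,21.6],[0,0,0]],[[0,5,21.6],[0,0,0]],[[0,5,21.6],[0,0,0]],[[0,5,21.6],[0,0,0]],[[0,5,21.6],[0,0,0]],[[0,5,21.6],[0,0,0]],[[0,5,21.6],[0,0,0]],[[0,5,21.6],[0,0,0]],[[0,5,21.6],[0,0,0]],[[0,5,21.6],[0,0,0]],[[0,5,21.6],[0,0,0]],[[0,2.8,12],[0,0,0]],[[0,0,0],[0,0,0]]]'

```text
clock: 39.52
eef_pos: [0.5253, -0.0449, 0.1602]
tool_rot: [-95.2, 89.9, 161.7]
force: [0.7, -0.5, -1.3]
gripper_width: 0.507
```

Run:
```python
from h import *
c=wcap("pics/w21.png"); o=c["o"];print(o["clock"],o["eef_pos"],o["gripper_width"]*85.4,o["force"])
print(delta([.526,-.0441,.059]))
```

```text
39.525 [ 0.52531106 -0.0448607   0.16021246] 43.25887427108118 [ 0.71679358 -0.48052618 -1.31881409]
(array([101.33455451,   0.70075922,  -0.17610312]), np.float64(-13.088202049418344), array([-8.59487835e-04,  6.50953465e-04, -9.99999419e-01]))
```

View pics/w21.png

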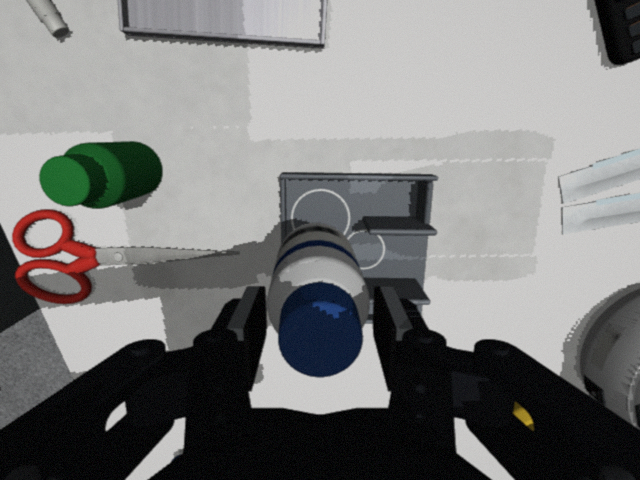

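The ring at about (321,215) lies under the bottle's line. Lowering onto it.

send_rows --motion '[[[15,0.7,0],[0,0,0]],[[20,0,0],[0,0,0]],[[20,0,0],[0,0,0]],[[20,0,0],[0,0,0]],[[12,0,0],[0,0,0]],[[6,0,0],[0,0,0]],[[3,0,0],[0,0,0]],[[2,0,0],[0,0,0]],[[1,0,0],[0,0,0]],[[0,0,0],[0,0,0]]]'

```text
clock: 40.83
eef_pos: [0.5268, -0.0444, 0.062]
tool_rot: [98.3, 90.0, -4.7]
force: [-0.0, 0.7, -0.7]
gripper_width: 0.503
```

Run:
```python
from h import *
c=wcap("pics/w22.png"); o=c["o"];print(o["clock"],o["eef_pos"],o["gripper_width"]*85.4,o["force"])
```

```text
40.825 [ 0.52675582 -0.04441654  0.06198559] 42.98301817931534 [-0.04575682  0.73433162 -0.7101159 ]
```

View pics/w22.png

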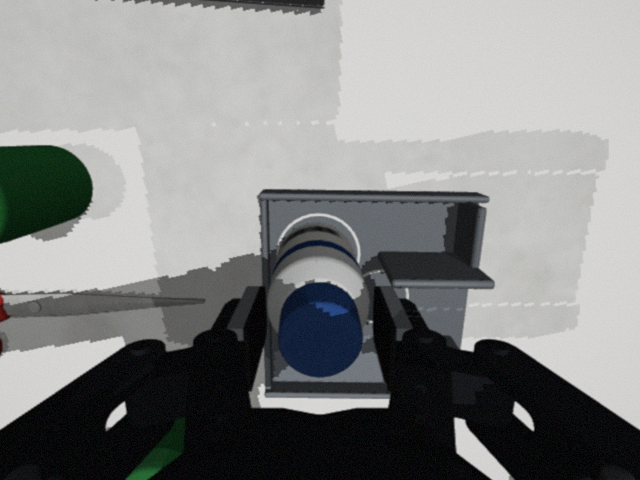

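send_rows --motion '[[[1.5,0,0],[0,0,0]],[[0.7,0,0],[0,0,0]],[[0.5,0,0],[0,0,0]],[[0,0,0],[0,0,0]]]'

```text
clock: 41.38
eef_pos: [0.5266, -0.0443, 0.0594]
tool_rot: [128.6, 90.0, 25.5]
force: [-1.5, 0.2, 4.8]
gripper_width: 0.506
```

Seated. I'll release, rise, and head for the small bottle.

send_rows --motion '[[[0,0,0],[0,0,0]],[[0,0,0],[0,0,0]],[[0,0,0],[0,0,0]],[[0,0,0],[0,0,0]],[[0,0,0],[0,0,0]],[[-10,0,0],[0,0,0]],[[-25,0,0],[0,0,0]],[[-35,0,0],[0,0,0]],[[-35,0,0],[0,0,0]],[[-40,0,0],[0,0,0]],[[0,0,0],[0,0,0]],[[0,0,0],[0,0,0]]]' --claw 64

```text
clock: 42.88
eef_pos: [0.5261, -0.0442, 0.204]
tool_rot: [-139.0, 90.0, 118.0]
force: [0.2, -0.7, -0.1]
gripper_width: 0.75
```

Run:
```python
from h import *
c=wcap("pics/w23.png"); o=c["o"];print(o["clock"],o["eef_pos"],o["gripper_width"]*85.4,o["force"])
print(proj(c,[.5255,-.0445,.101]),delta([.5022,.1615,.205]))
```

```text
42.875 [ 0.52613022 -0.04424573  0.20401849] 64.02286775977721 [ 0.24286922 -0.66366264 -0.08782502]
(np.float64(317.27799559120757), np.float64(231.51452372764942)) (array([  -1.58016613,  -69.20187055, -195.08794885]), np.float64(-13.030059252985069), array([-1.60286707e-03,  4.13790770e-04, -9.99998630e-01]))
```

View pics/w23.png

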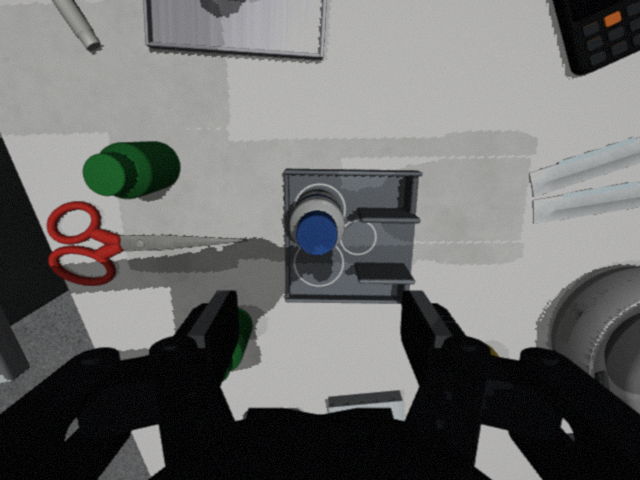

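The large bottle is back, cap at (318,233), within about 2 px of its start position. Now the small bottle.

send_rows --motion '[[[0,-8.6,-24.4],[0,0,0]],[[0,-8.6,-24.4],[0,0,0]],[[0,-8.6,-24.4],[0,0,0]],[[0,-8.6,-24.4],[0,0,0]],[[0,-8.6,-24.4],[0,0,0]],[[0,-8.6,-24.4],[0,0,0]],[[0,-8.6,-24.4],[0,0,0]],[[0,-8.8,-24.2],[0,0,0]],[[0,0,0],[0,0,0]],[[0,0,0],[0,0,0]]]'

```text
clock: 44.18
eef_pos: [0.5027, 0.1606, 0.2031]
tool_rot: [-53.9, 89.9, -156.9]
force: [0.2, 0.1, 0.4]
gripper_width: 0.742
```

Run:
```python
from h import *
c=wcap("pics/w24.png"); o=c["o"];print(o["clock"],o["eef_pos"],o["gripper_width"]*85.4,o["force"])
print(proj(c,[.5022,.1615,.088]),delta([.5022,.1615,.046]))
```

```text
44.175 [0.50269917 0.16057637 0.20312966] 63.37920494983206 [0.18188937 0.11858973 0.3607285 ]
(np.float64(317.39471470969625), np.float64(225.82482805846462)) (array([157.33577692,  -0.74902943,  -1.0897219 ]), np.float64(-13.04550657129213), array([-1.41762333e-03, -6.17307633e-04, -9.99998805e-01]))
```

View pics/w24.png

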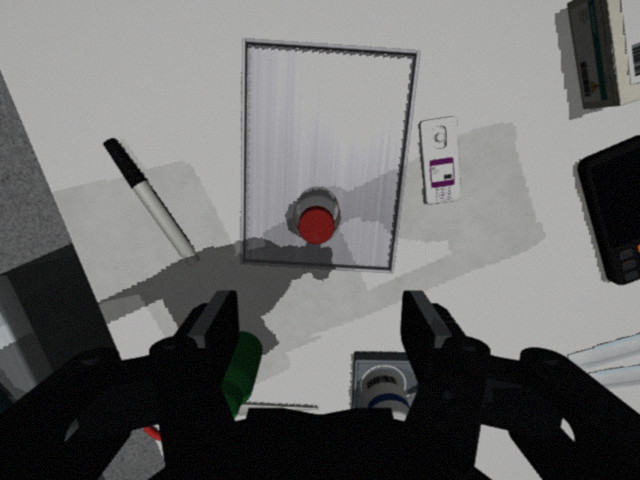

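send_rows --motion '[[[20,-0.8,-0.6],[0,0,0]],[[25,0,0],[0,0,0]],[[25,0,0],[0,0,0]],[[25,0,0],[0,0,0]],[[25,0,0],[0,0,0]],[[18,0,0],[0,0,0]],[[11,0,0],[0,0,0]],[[7,0,0],[0,0,0]],[[0,0,0],[0,0,0]],[[0,0,0],[0,0,0]]]'

```text
clock: 45.48
eef_pos: [0.5031, 0.162, 0.0486]
tool_rot: [118.7, 89.9, 15.7]
force: [0.4, -0.9, -0.4]
gripper_width: 0.753
```

send_rows --motion '[[[0,0,0],[0,0,0]],[[0,0,0],[0,0,0]],[[0,0,0],[0,0,0]],[[0,0,0],[0,0,0]],[[0,0,0],[0,0,0]],[[0,0,0],[0,0,0]]]' --claw 30 --grip_force 25

```text
clock: 46.22
eef_pos: [0.503, 0.1621, 0.0486]
tool_rot: [126.0, 89.9, 22.9]
force: [-1.0, -0.6, 6.2]
gripper_width: 0.458
```

Run:
```python
from h import *
o=get_obs();print(o["clock"],o["eef_pos"],o["gripper_width"]*85.4,o["force"])
print(delta([.5146,-.1002,.137]))
```

```text
46.225 [0.50297887 0.16214852 0.04860923] 39.07732027053936 [-0.99238705 -0.56752664  6.15215514]
(array([-88.47288683,  70.51159279, 252.93356901]), np.float64(-13.024578568961863), array([ 8.26706705e-04,  3.49762887e-04, -9.99999597e-01]))
```

Held at 39.1 mm. The large bottle now stands in the path with its top at 101 mm, so I'll lift 120 mm.

send_rows --motion '[[[-5,0,0],[0,0,0]],[[-15,0,0],[0,0,0]],[[-25,0,0],[0,0,0]],[[-35,0,0],[0,0,0]],[[-40,0,0],[0,0,0]],[[0,3.5,12],[0,0,0]],[[0,5.8,20.8],[0,0,0]],[[0,5.8,20.8],[0,0,0]],[[0,5.8,20.8],[0,0,0]],[[0,5.8,20.8],[0,0,0]],[[0,5.8,20.8],[0,0,0]],[[0,5.8,20.8],[0,0,0]],[[0,5.8,20.8],[0,0,0]],[[0,5.8,20.8],[0,0,0]],[[0,5.8,20.8],[0,0,0]],[[0,5.8,20.8],[0,0,0]],[[0,5.8,20.8],[0,0,0]],[[0,3.2,12],[0,0,0]],[[0,0,0],[0,0,0]],[[0,0,0],[0,0,0]]]'

```text
clock: 48.72
eef_pos: [0.5139, -0.0997, 0.1678]
tool_rot: [-121.4, 89.9, 135.6]
force: [-0.1, 1.0, -1.4]
gripper_width: 0.455
```

Run:
```python
from h import *
c=wcap("pics/w25.png"); o=c["o"];print(o["clock"],o["eef_pos"],o["gripper_width"]*85.4,o["force"])
print(proj(c,[.5146,-.1002,.006]),delta([.5146,-.0999,.0516]))
```

```text
48.725 [ 0.51391224 -0.09966474  0.16779632] 38.89193575568045 [-0.07878945  1.00523437 -1.40026407]
(np.float64(319.26925547237926), np.float64(214.92850805709438)) (array([116.28225892,   0.72892205,   0.29413232]), np.float64(-13.005723208901157), array([-4.85900017e-04,  5.63692609e-04, -9.99999723e-01]))
```

View pics/w25.png

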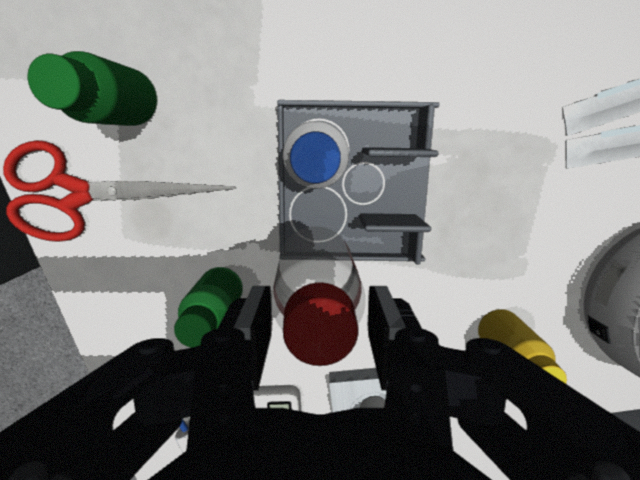

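The empty ring is at (318,214) and the target projects to (319,215). Lowering.

send_rows --motion '[[[15,0.5,0],[0,0,0]],[[22,0,0],[0,0,0]],[[22,0,0],[0,0,0]],[[20,0,0],[0,0,0]],[[15,0,0],[0,0,0]],[[10,0,0],[0,0,0]],[[5,0,0],[0,0,0]],[[3,0,0],[0,0,0]],[[1.5,0,0],[0,0,0]],[[0,0,0],[0,0,0]]]'

```text
clock: 50.02
eef_pos: [0.515, -0.1004, 0.0548]
tool_rot: [93.7, 90.0, -9.4]
force: [-0.0, 0.1, -2.0]
gripper_width: 0.457
```

Run:
```python
from h import *
c=wcap("pics/w26.png"); o=c["o"];print(o["clock"],o["eef_pos"],o["gripper_width"]*85.4,o["force"])
```

```text
50.025 [ 0.5150407  -0.10043855  0.05476896] 39.05408673213885 [-0.03752317  0.11664392 -2.02193703]
```

View pics/w26.png

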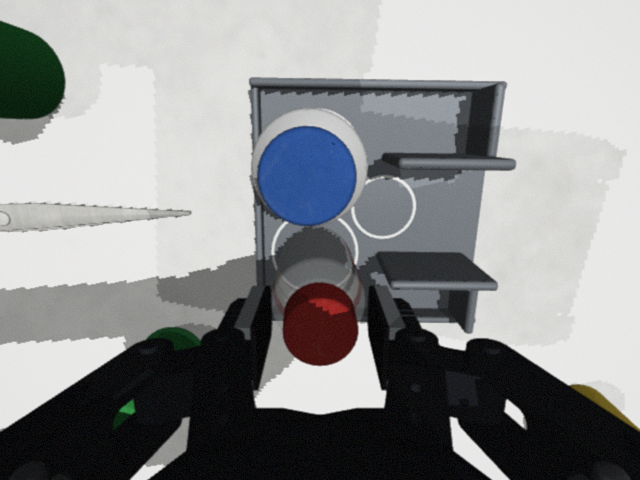

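send_rows --motion '[[[1.6,0,0],[0,0,0]],[[1,0,0],[0,0,0]],[[0.7,0,0],[0,0,0]],[[0,0,0],[0,0,0]]]'

```text
clock: 50.58
eef_pos: [0.5148, -0.1004, 0.0516]
tool_rot: [101.1, 90.0, -1.9]
force: [-1.5, 0.2, 5.6]
gripper_width: 0.457
```

Seated. Releasing to 58 mm with the tips above the cheeks, then rising.

send_rows --motion '[[[0,0,0],[0,0,0]],[[0,0,0],[0,0,0]],[[0,0,0],[0,0,0]],[[0,0,0],[0,0,0]],[[0,0,0],[0,0,0]],[[-10,0,0],[0,0,0]],[[-25,0,0],[0,0,0]],[[-35,0,0],[0,0,0]],[[-40,0,0],[0,0,0]],[[-40,0,0],[0,0,0]],[[0,0,0],[0,0,0]],[[0,0,0],[0,0,0]]]' --claw 58

```text
clock: 52.08
eef_pos: [0.5144, -0.1002, 0.2012]
tool_rot: [-123.5, 90.0, 133.5]
force: [-0.6, -0.5, -0.1]
gripper_width: 0.684
```

Run:
```python
from h import *
c=wcap("pics/w27.png"); o=c["o"];print(o["clock"],o["eef_pos"],o["gripper_width"]*85.4,o["force"])
for X in([.5142,-.1003,.091],[.5255,-.0445,.101],[.5228,-.3017,.06]): print(proj(c,X))
```

```text
52.075 [ 0.51439508 -0.10019529  0.20119795] 58.39865674341472 [-0.62332409 -0.46862186 -0.14474907]
(np.float64(317.8569486667608), np.float64(228.79749984847842))
(np.float64(315.31811953442997), np.float64(149.97649651093042))
(np.float64(374.9028387613293), np.float64(419.51925531282575))
```

View pics/w27.png

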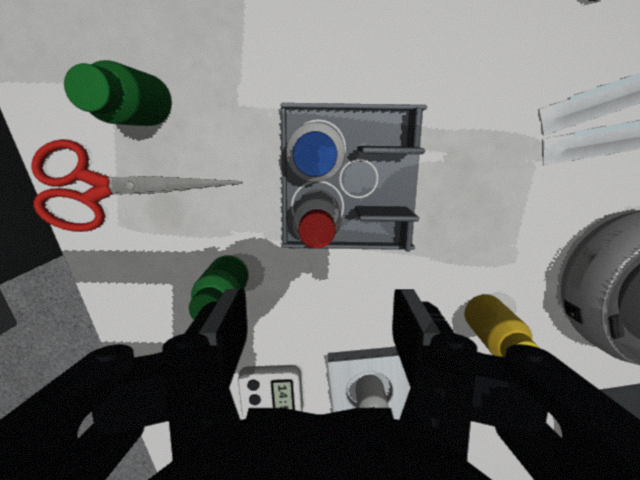

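Both bottles are in place. I'll move the arm aside for a clear top view to compare with the start.

send_rows --motion '[[[-40,0,0],[0,0,0]],[[0,-12,40],[0,0,0]],[[0,-12,40],[0,0,0]],[[0,-12,40],[0,0,0]],[[0,-12,40],[0,0,0]],[[0,-12,40],[0,0,0]],[[0,-12,40],[0,0,0]],[[0,-12,40],[0,0,0]],[[0,-12,40],[0,0,0]],[[0,-12,40],[0,0,0]],[[0,-12,40],[0,0,0]],[[0,0,0],[0,0,0]],[[0,0,0],[0,0,0]],[[0,0,0],[0,0,0]]]'

```text
clock: 53.88
eef_pos: [0.3081, -0.4616, 0.2406]
tool_rot: [-152.2, 89.9, 104.8]
force: [-0.1, 0.6, -0.3]
gripper_width: 0.676
```

Run:
```python
from h import *
a=np.load("/tmp/top0.npy",allow_pickle=True).item()
t=capture("top"); o=get_obs(); print(o["clock"],o["eef_pos"],o["joint_vel"].round(2))
A=a["color"];B=t["color"]
def cen(c,f,box):
    x0,y0,x1,y1=box; im=c["color"][y0:y1,x0:x1].astype(int); v,u=np.nonzero(f(im)); return u.mean()+x0,v.mean()+y0,len(u)
blue=lambda m:(m[...,2]-m[...,0]>50); red=lambda m:(m[...,0]-m[...,2]>70)&(m[...,0]-m[...,1]>70)
org=lambda m:(m[...,0]-m[...,2]>90)&(m[...,1]>60)
bx=(295,190,375,260)
for n,f in(("blue",blue),("red",red)): print(n,cen(a,f,bx),cen(t,f,bx))
for n,f,z in(("blue",blue,.101),("red",red,.091)): p,q=[ray(c,*cen(c,f,bx)[:2],z) for c in(a,t)]; print(n,"moved mm",1000*(q-p))
u,v,k=cen(t,org,(410,205,470,260)); print("vial",u,v,k,ray(t,u,v,.060),"depth",pt(t,int(round(u)),int(round(v))))
row=np.hstack([cv2.resize(B[180:310,290:480,::-1],None,fx=4,fy=4,interpolation=cv2.INTER_CUBIC)]); cv2.imwrite("pics/t28.png",row)
cv2.imwrite("pics/top28.png",B[:,:,::-1])
```

```text
53.925 [ 0.30815644 -0.46172664  0.24081226] [ 0.07 -0.27 -0.21 -0.2  -0.   -0.1 ]
blue (np.float64(315.9732620320856), np.float64(225.3850267379679), 187) (np.float64(316.3922651933702), np.float64(226.2707182320442), 181)
red (np.float64(341.4347826086956), np.float64(227.67934782608694), 184) (np.float64(344.91129032258067), np.float64(233.3709677419355), 124)
blue moved mm [-1.65601977 -0.82677338  0.        ]
red moved mm [-10.70868214  -6.79568498   0.        ]
vial 445.4307692307692 232.36923076923077 65 [ 0.52245212 -0.29970564  0.06      ] depth [ 0.52314557 -0.29882335  0.0601375 ]
```

View pics/t28.png

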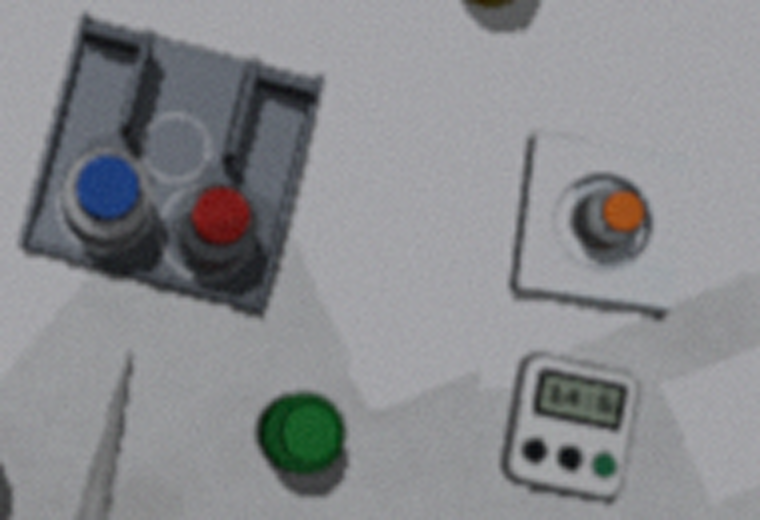

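View pics/top28.png

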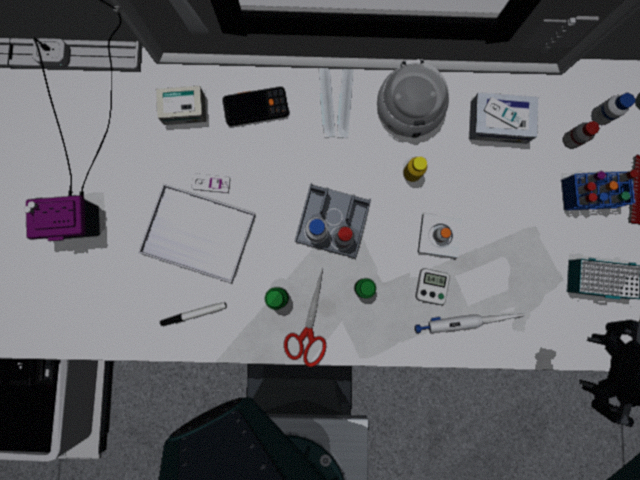

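The 13 mm "move" of the red cap is a measuring error. My colour mask also picked up the orange vial cap in the start picture (184 px against 124). My own reading of the start image put the red cap at (344.8,233.1), and it's now at (344.9,233.4), so less than 1 mm. The large bottle moved about 2 mm, the vial is within about 1.5 mm of the recess centre, and the timer and cartridge haven't moved. Handing in.

Run:
```python
from rig import *
print(hand_in())
```

```text
the job is handed in; nothing more can be done
None
```

I did the whole job in order and handed it in at about 54 s: both bottles to the tray, the vial into the recess, then each bottle back to its ring. `hand_in()` gave no verdict, so what follows rests on my own checks.

**Last checks (top camera, before handing in):**
- **Bottles:** the large bottle's cap is about 2 mm from its start reading and the small bottle's is under 1 mm. Both stand upright.
- **Vial:** it stands upright about 1.5 mm from the recess centre. Its top reads 60 mm, as it should.
- **Bystanders:** by eye, the timer and cartridge are where they were.
- **Robot:** it was clear of everything and at rest.

**What failed or disagreed:**
- **First grip on the small bottle:** the pads closed above its full width, reading 26–28 mm instead of 40. The wrist depth map showed the fingertips about 25 mm behind the TCP at 65 mm opening, where the brief gives 8 mm ahead. I opened, went 20 mm lower and it held. That first try pressed on the bottle with about 10 N and it stayed upright.
- **Colour check on the red cap:** it reported a 13 mm move. The mask had also caught the orange vial cap in the start picture, so I used the hand-read pixels instead.

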